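# Weigh two pull weights against each other and hang up the heavier

### The job

We need the heavier of these two pull weights on the hook. Lift the red and the blue weight out of their wooden block and stand one on each pan of the balance; let go of both and let it settle, then take the weight on the side that went down and hang it by its handle on the hook, leaving the lighter one standing on its pan. Leave the jars and the thread spool where they are.

Things in the scene. Friction and masses are not known exactly. Their poses are not given: they have to be found in the camera images.
- weight_red: red pull weight: block 32 (x) x 54 (y) x 50 (z) mm with a fixed steel bail handle on top, 0.24 to 0.6 kg; either colour may be the heavier. Origin at the centre of the underside, z up, y along the handle bar. Bar 9 mm round, 45 mm long over all, its axis 84.5 mm above the underside; window under it 27 mm wide, 30 mm high. Starts in a bay of the wooden block, bar along the block's y
- weight_blue: blue pull weight: block 32 (x) x 54 (y) x 50 (z) mm with a fixed steel bail handle on top, 0.24 to 0.6 kg; either colour may be the heavier. Origin at the centre of the underside, z up, y along the handle bar. Bar 9 mm round, 45 mm long over all, its axis 84.5 mm above the underside; window under it 27 mm wide, 30 mm high. Starts in a bay of the wooden block, bar along the block's y
- weight_red_bar (a point): middle of the red weight's handle bar (centre of the 9 mm bar)
- weight_blue_bar (a point): middle of the blue weight's handle bar (centre of the 9 mm bar)
- holder: fixed wooden block with two open-topped bays side by side along its y (centres at y = +-35 mm), 60 (x) x 146 (y) x 45 (z) mm, origin at the centre of its underside. Bays 46 x 64 mm, floor 6 mm up: a weight has 5 to 7 mm of play round its body and stands 11 mm out, plus its handle
- balance: fixed green balance, 80 (x) x 296 (y) mm over all, origin at the centre of the underside, pan centres 100 mm either side along its y; parallel arms keep the pans level, so where on a pan a weight stands does not matter. White scale plate in the middle, 102 mm high
- pan_left_top (a point): centre of the upper face of the pan on the balance's +y side; it moves up and down with the pan: 85 mm above the bench with the balance level, 15 mm more or less at its stops. Aluminium pan 84 (x) x 96 (y) mm, rim 3 mm wide standing 4.5 mm above the face
- pan_right_top (a point): the same for the pan on the balance's -y side
- beam (a joint): tilt of the balance arm, rad: 0 level (when empty), +0.15 stop with the left (+y) pan up and the right one down, -0.15 stop with the left pan down. It swings freely, damped; a few grams tip it all the way; at 10 g difference stop to stop takes 2 to 4 s
- hook_stand: fixed steel hook stand, foot 120 x 90 x 10 mm, origin on the bench below the hook's seat. Hook: level 8 mm rod along x, upper side 175 mm above the bench, open to the stand's -x, where its end bends up into a lip (top 185 mm above the bench, front 22 mm out from the seat). The 12 mm post, 184 mm tall, has its axis at x = +30 mm
- hook_seat (a point): place on top of the hook rod, midway between lip and post, where the handle bar should rest (its x points to the post, its y is level and square to the rod)
- jar_paste: bystander, loose: white-filled glass jar with lid, 62 mm wide and high, origin at the centre of the underside
- jar_pigment: bystander, loose: pink-filled glass jar with grey lid, 56 mm wide, 54 mm high, origin at the centre of the underside
- spool: bystander, loose: thread spool, 33 mm wide, 40 mm high, origin at the centre of the underside
There are look-alikes about, which are no part of the job. Of the things that look like the weight_blue, the larger one is meant.

How it is judged:
On the way:
1. the two weights stand upright on opposite pans, both let go, and the balance has gone down on one side ((((horizontal distance between weight_red and pan_left_top below 0.04 m and z of weight_red in the frame of pan_left_top between -0.006 and 0.012 m and angle between weight_red's own z axis and vertical below 0.1 rad) and (horizontal distance between weight_blue and pan_right_top below 0.04 m and z of weight_blue in the frame of pan_right_top between -0.006 and 0.012 m and angle between weight_blue's own z axis and vertical below 0.1 rad)) or ((horizontal distance between weight_red and pan_right_top below 0.04 m and z of weight_red in the frame of pan_right_top between -0.006 and 0.012 m and angle between weight_red's own z axis and vertical below 0.1 rad) and (horizontal distance between weight_blue and pan_left_top below 0.04 m and z of weight_blue in the frame of pan_left_top between -0.006 and 0.012 m and angle between weight_blue's own z axis and vertical below 0.1 rad))) and contact force between the fingers and weight_red below 0.05 N and contact force between the fingers and weight_blue below 0.05 N and (value of joint beam above 0.06 rad or value of joint beam below -0.06 rad)), for 0.3 s.
At the end, for the whole second after the job is handed in: the heavier weight (red, if it bears down with over 3.92 N, else blue) hangs by its handle on the hook, bar within 25 mm of the seat, within 0.5 rad of upright, under 0.08 m/s; the lighter stands within 0.1 rad of upright on a pan, within 40 mm of its centre ((((distance between weight_red_bar and hook_seat below 0.025 m and height (world z) of weight_red above 0.06 m and contact force between weight_red and hook_stand above 1 N and angle between weight_red's own z axis and vertical below 0.5 rad and linear speed of weight_red below 0.08 m/s) and ((horizontal distance between weight_blue and pan_left_top below 0.04 m and z of weight_blue in the frame of pan_left_top between -0.006 and 0.012 m and angle between weight_blue's own z axis and vertical below 0.1 rad) or (horizontal distance between weight_blue and pan_right_top below 0.04 m and z of weight_blue in the frame of pan_right_top between -0.006 and 0.012 m and angle between weight_blue's own z axis and vertical below 0.1 rad)) and contact force between weight_red and anything else above 3.924 N) or ((distance between weight_blue_bar and hook_seat below 0.025 m and height (world z) of weight_blue above 0.06 m and contact force between weight_blue and hook_stand above 1 N and angle between weight_blue's own z axis and vertical below 0.5 rad and linear speed of weight_blue below 0.08 m/s) and ((horizontal distance between weight_red and pan_left_top below 0.04 m and z of weight_red in the frame of pan_left_top between -0.006 and 0.012 m and angle between weight_red's own z axis and vertical below 0.1 rad) or (horizontal distance between weight_red and pan_right_top below 0.04 m and z of weight_red in the frame of pan_right_top between -0.006 and 0.012 m and angle between weight_red's own z axis and vertical below 0.1 rad)) and contact force between weight_red and anything else below 3.924 N))); the robot touches nothing.
It fails at once if the white jar is shoved more than 25 mm (distance of jar_paste from where it was at the start of the episode above 0.025 m).
It fails at once if the pink jar is shoved more than 25 mm (distance of jar_pigment from where it was at the start of the episode above 0.025 m).
It fails at once if the spool is shoved more than 25 mm (distance of spool from where it was at the start of the episode above 0.025 m).
It also fails if it takes over 72 s, if anything falls off the work surface, if the arm or the gripper's body presses on something with over 40 N, if the wrist force passes 120 N, or if a joint passes its speed limit or range.

### The arm

A 7-joint arm with a two-finger parallel gripper is mounted at the origin on the work surface; the furniture and walls round the work are solid. World frame = base frame: x ahead of the robot, y to its left, z up, the work surface at z = 0. Lengths are in m, angles in rad, forces in N, time in s.
With the tool pointing down it reaches from about 0.4 to 0.925 m from the base axis. Payload 4.1 kg.
Tool frame: the origin (TCP) lies at the very end of the fingers, on their centre line; the grasp point (between the pads) lies 19 mm behind it; z points along the fingers, y is the line along which they close (so a half turn about z gives the same grasp; the last joint's range is limited). The gripper opens to 85 mm and grips with 20 to 120 N. Pads are 22 mm wide; open, the fingers measure 114 mm over their backs; the gripper's body (76 mm by 85 mm) begins 54 mm behind the grasp point. The pads swing forward as they close: fully open they stand 13 mm farther back than shut.
Start: joints at [-1.354, 0.398, 0.045, 1.537, -0.019, 1.207, -0.051], TCP at [0.202, 0.618, 0.194] pointing down, gripper open.
Joint ranges: [-2.82, 2.82], [-0.49, 2.23], [-1.37, 1.46], [0, 2.46], [-1.36, 4.5], [0.23, 2], [-2.94, 2.94]. Speed limits (rad/s): [2.57, 2.57, 3.14, 3.14, 3.14, 3.14, 3.14].

### API

Orientations are given as a unit quaternion [x, y, z, w].
In Python, from station import monitor, vision, order gives the robot as it stands.
- The arm moves only by the tool apply_moves, never from a script. Its argument "rows" is a list of rows, each an object with "offset": the shift along the tool's x, y, z in shares of 0.25 m (1.0 is 0.25 m), a list of three; "delta_rot": the turn, a rotation vector about the tool's x, y, z in a scale on which 1.0 is 60 degrees, a list of three; "grip": the finger opening in m, from 0 to 0.0854. A call has 1 to 5 rows; each row is the pose to reach, as a shift and turn from the pose commanded when the call began, along the tool's axes at that moment; what a row does not reach only later rows make up. A row lasts 1/10 s, in which the tool goes at most 50 mm and 8.59 degrees, less where a joint would pass 70% of its speed; a pose out of reach is approached as far as the arm can. No shift or turn number may pass 1 either way. A call with a gripper value outside its range is refused whole. The fingers move at their own pace and stop on an object; the grip force is fixed at half the most. Time passes only in rows, so rows that repeat a pose let the fingers close. It gives the time, the measured TCP pose, the force, the opening and the grip force at its end, in the units of the state.
- monitor.observe(): the state, without advancing time (a new reading comes with each control period).
- vision.get_image(name): name is "side" or "top" or "wrist"; returns a dict with "pixels" (480x640x3 uint8, blue, green, red), "depth" (480x640 float32, m along the optical axis (not along the pixel's ray), 0 where there is no reading), "K" (3x3 intrinsics, pixels), "rvec" (rotation vector, rad) and "tvec" (3), from world to camera coordinates, as OpenCV has them. Camera axes: x right, y down, z forward; pixel columns grow to the right and rows downward; lengths in m; the calibration is good to about 2 mm. A picture is of the moment at which its call begins.
- order.sign_off(): hands the job in; it is judged then, once.
The state is a dict: "t": time; "joint_positions": joint angles; "qvel": joint speeds; "tau": joint torques, N m; "tool_pos": TCP position; "orientation": TCP orientation; "force": force on the tool from outside, world axes, zero at the start; "ft_torque": the same for the moment, N m; "gripper_width": finger opening in m; "grasp_force": force on a finger pad.
Only numpy, scipy, OpenCV 4.12 (cv2) and the standard library are available. Lean on these libraries where they do the work, as an engineer would, in place of code of your own. Each camera call takes 0.05 s, during which the arm holds its last target. There are 200 camera calls.

## Working session

There is one attempt and no reset: what is moved stays moved. The work goes in short steps, Python scripts to look and compute and a tool call to move; the robot and the scene stay as the last step left them, time stands still between calls to the robot, and variables do not carry over. Pictures are saved under pics/ and viewed, at most 12 in all, crops included, and the job is handed in when it is done.

Besides the shell and the picture viewer there is one more tool, called after "Emit:" as name([rows], argument=value, ...), one row to a line, values as JSON. apply_moves: Moves the arm, as the interface text tells. Its arguments: {"type":"object","properties":{"rows":{"type":"array","items":{"type":"object","properties":{"offset":{"type":"array","items":{"type":"number"}},"delta_rot":{"type":"array","items":{"type":"number"}},"grip":{"type":"number"}}}}},"required":["rows"]}

```bash
mkdir -p pics; cat > h.py <<'E'
import numpy as np, cv2
from station import monitor, vision, order
from scipy.spatial.transform import Rotation as R
def cam(n):
    im=vision.get_image(n); return im
def w(im,u,v,d=None):
    d=im['depth'][int(v),int(u)] if d is None else d
    K=im['K']; p=np.array([(u-K[0,2])/K[0,0]*d,(v-K[1,2])/K[1,1]*d,d])
    Rm=cv2.Rodrigues(np.array(im['rvec'],float))[0]
    return Rm.T@(p-np.array(im['tvec'],float).ravel())
def wmap(im):
    K=im['K']; d=im['depth']; v,u=np.mgrid[:480,:640]
    p=np.stack([(u-K[0,2])/K[0,0]*d,(v-K[1,2])/K[1,1]*d,d],-1)
    Rm=cv2.Rodrigues(np.array(im['rvec'],float))[0]
    return (p-np.array(im['tvec'],float).ravel())@Rm
E
python3 - <<'E'
from h import *
import pickle
d={}
for n in ['top','side']:
    d[n]=cam(n); cv2.imwrite(f'pics/{n}0.png',d[n]['pixels'])
    print(n, -cv2.Rodrigues(np.array(d[n]['rvec'],float))[0].T@np.array(d[n]['tvec'],float).ravel())
pickle.dump(d,open('im0.pkl','wb'))
print(monitor.observe())
E
```

```text
top [0.27045501 0.02622858 1.28822928]
side [0.49199987 0.82953029 0.52898973]
{'t': 0.1, 'joint_positions': array([-1.35396718,  0.3990892 ,  0.04501385,  1.53775371, -0.0187014 ,
        1.20691137, -0.05072436]), 'qvel': array([ 1.95596476e-05, -1.94225077e-03,  1.69794210e-03, -3.65040603e-03,
       -8.55263936e-06,  9.96901158e-04, -4.65560532e-04]), 'tau': array([ 3.48308677e-03, -4.76266265e+01,  1.37038875e+00, -2.54949224e+01,
        1.19033668e-02,  5.08492216e-03,  4.54420160e-06]), 'tool_pos': array([0.20166204, 0.61725519, 0.19298572]), 'orientation': array([ 1.57205740e-01,  9.87565491e-01, -8.66325849e-04, -8.24487450e-05]), 'force': array([-0.45783594,  0.46237374,  0.09576899]), 'ft_torque': array([-0.01107536,  0.00652529, -0.03240827]), 'grasp_force': 0.0, 'gripper_width': 0.08562504801847444}
```

View pics/top0.png

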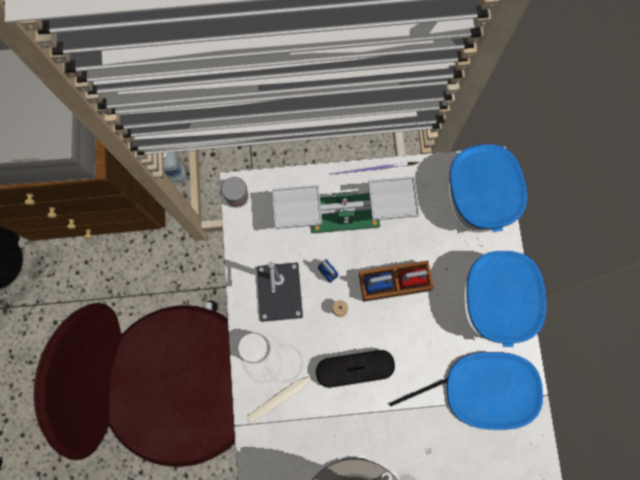

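View pics/side0.png

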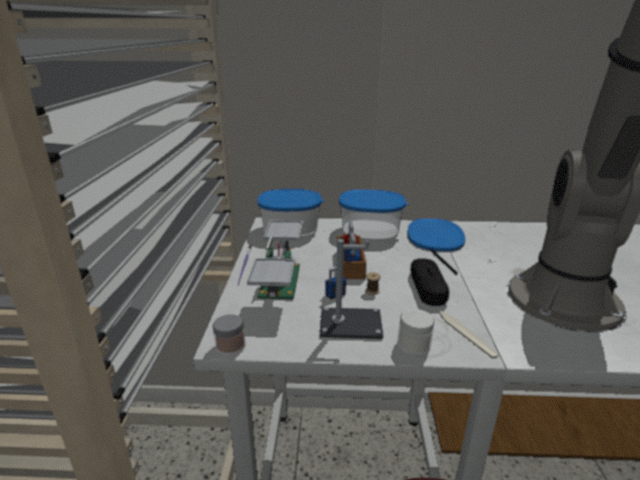

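Top view: the holder is at (396,281), with blue in its left bay at (378,282) and red in its right bay at (413,276). The balance is at (345,205) with pans at (297,207) and (393,198). The hook stand is at (278,290), the spool at (340,308), the white jar at (253,348) and the pink jar at (235,190). Possible mix-ups for blue are the weight in the holder at (378,282) and a smaller loose one at (328,270). The holder one is larger, so I choose it. I'll check it with a crop and measure.

```bash
python3 - <<'E'
from h import *
import pickle
d=pickle.load(open('im0.pkl','rb')); t=d['top']; P=wmap(t)
np.set_printoptions(precision=3,suppress=True)
for n,u,v in [('panL',297,207),('panR',393,198),('foot',265,310),('foot2',292,280),('table',300,400),('spool',340,308),('jar',253,348),('pink',235,190),('fakeblue',328,270),('base',355,475)]:
    print(n,P[v,u])
# image of foot and holder via height bands
def rect(mask,name):
    pts=P[mask][:,:2].astype(np.float32)
    r=cv2.minAreaRect(pts); print(name,len(pts),np.array(r[0]),np.array(r[1]),r[2], pts.mean(0))
v,u=np.mgrid[:480,:640]
def box(a,b,c,e): return (u>a)&(u<b)&(v>c)&(v<e)
z=P[...,2]
rect(box(352,440,255,306)&(z>.035)&(z<.053),'holder')
rect(box(250,308,255,328)&(z>.006)&(z<.016),'foot')
rect(box(265,325,175,235)&(z>.075)&(z<.11),'panL')
rect(box(365,425,170,228)&(z>.075)&(z<.11),'panR')
rect(box(255,300,250,300)&(z>.15),'hooktop')
hs=cv2.cvtColor(t['pixels'],cv2.COLOR_BGR2HSV)
H,S,V=[hs[...,i].astype(int) for i in range(3)]
rect(box(352,440,255,306)&(abs(H-115)<15)&(S>120)&(z>.05)&(z<.07),'blue')
rect(box(352,440,255,306)&((H<6)|(H>172))&(S>150)&(z>.05)&(z<.07),'red')
rect(box(352,440,255,306)&(z>.08)&(z<.11)&(u<396),'bluebar')
rect(box(352,440,255,306)&(z>.08)&(z<.11)&(u>396),'redbar')
m=box(265,300,250,300)&(z>.12); print('hook pts',P[m])
cv2.imwrite('pics/crop.png',cv2.resize(t['pixels'][165:335,225:445],None,fx=3.5,fy=3.5,interpolation=cv2.INTER_CUBIC))
E
```

```text
panL [0.618 0.057 0.084]
panR [ 0.619 -0.142  0.081]
foot [0.423 0.145 0.006]
foot2 [0.481 0.083 0.008]
table [0.232 0.087 0.002]
spool [ 0.412 -0.013  0.004]
jar [0.343 0.169 0.063]
pink [0.678 0.186 0.051]
fakeblue [0.484 0.005 0.07 ]
base [ 0.08  -0.009  0.018]
holder 932 [ 0.455 -0.133] [0.061 0.147] 3.662750482559204 [ 0.453 -0.133]
foot 2026 [0.453 0.106] [0.155 0.11 ] 4.387244701385498 [0.454 0.111]
panL 1876 [0.618 0.058] [0.096 0.086] 89.71710205078125 [0.618 0.058]
panR 1886 [ 0.617 -0.142] [0.097 0.086] 89.86769104003906 [ 0.617 -0.142]
hooktop 157 [0.377 0.08 ] [0.237 0.026] 20.532875061035156 [0.447 0.105]
blue 236 [ 0.453 -0.095] [0.032 0.054] 4.912967681884766 [ 0.449 -0.094]
red 232 [ 0.455 -0.167] [0.032 0.055] 3.702540159225464 [ 0.451 -0.165]
bluebar 104 [ 0.453 -0.096] [0.009 0.045] 5.481507301330566 [ 0.452 -0.095]
redbar 104 [ 0.456 -0.166] [0.01  0.044] 3.629258632659912 [ 0.455 -0.166]
hook pts [[0.27  0.026 1.288]
 [0.49  0.113 0.177]
 [0.488 0.115 0.182]
 [0.487 0.113 0.182]
 [0.488 0.111 0.181]
 [0.487 0.109 0.184]
 [0.27  0.026 1.288]
 [0.486 0.117 0.183]

[... 2597 characters left out ...]
0.174]
 [0.27  0.026 1.288]
 [0.445 0.115 0.178]
 [0.445 0.113 0.177]
 [0.445 0.111 0.175]
 [0.446 0.11  0.172]
 [0.443 0.115 0.177]
 [0.443 0.113 0.18 ]
 [0.443 0.111 0.177]
 [0.444 0.11  0.172]
 [0.442 0.115 0.174]
 [0.442 0.113 0.174]
 [0.441 0.111 0.177]
 [0.441 0.11  0.176]
 [0.44  0.115 0.173]
 [0.439 0.113 0.181]
 [0.439 0.111 0.181]
 [0.439 0.11  0.176]
 [0.437 0.115 0.183]
 [0.436 0.113 0.186]
 [0.436 0.111 0.186]
 [0.437 0.11  0.18 ]
 [0.438 0.108 0.171]
 [0.435 0.115 0.184]
 [0.435 0.113 0.186]
 [0.435 0.111 0.185]
 [0.434 0.109 0.186]
 [0.433 0.115 0.184]
 [0.433 0.113 0.183]
 [0.433 0.111 0.185]
 [0.433 0.11  0.183]
 [0.27  0.026 1.288]
 [0.27  0.026 1.288]
 [0.27  0.026 1.288]]
```

View pics/crop.png

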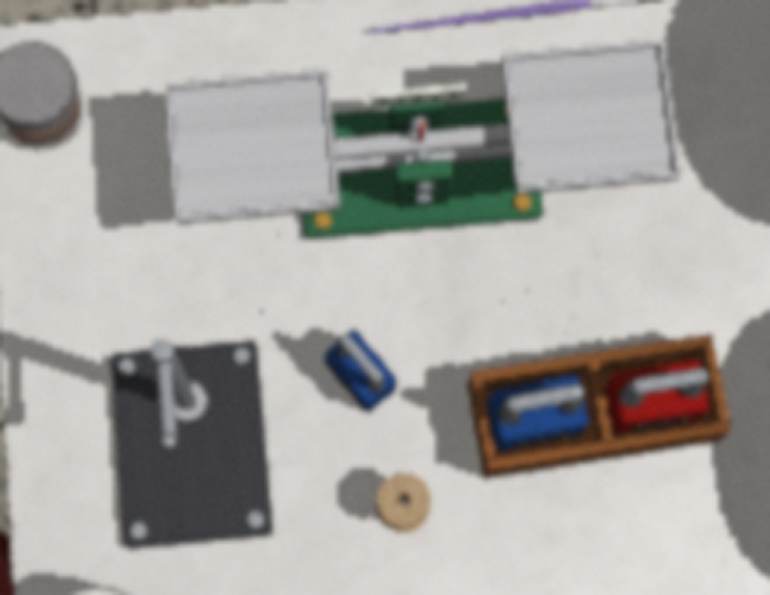

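The close crop confirms it: the large blue weight stands in the left bay at crop (540,400), red is in the right bay at (655,385), and the small decoy at (360,370) is loose. Measured sizes match the spec: bars 45 x 9 mm, pans 96 x 85 mm, holder 147 x 61 mm. Hook seat is about (0.455, 0.1125). I'll grip each handle across the bar ends, with tool y along the bar.

```bash
cat > g.py <<'E'
# usage: g.py yaw_deg x y z [x y z ...] : offsets in the present tool frame, turn so tool y has that yaw
import sys; from h import *
np.set_printoptions(precision=4,suppress=True)
s=monitor.observe(); Rt=R.from_quat(s['orientation']).as_matrix(); p=s['tool_pos']
a=np.radians(float(sys.argv[1])); yv=np.array([-np.sin(a),np.cos(a),0])
if yv@Rt[:,1]<0: yv=-yv
z=np.array([0,0,-1.]); T=np.stack([np.cross(yv,z),yv,z],1)
print('t',s['t'],'pos',p,'w',s['gripper_width'],'F',s['force'],'gf',s['grasp_force'],'q',s['joint_positions'])
print('rot',R.from_matrix(Rt.T@T).as_rotvec())
for q in np.array(sys.argv[2:],float).reshape(-1,3): print(q,Rt.T@(q-p))
E
python3 g.py 4 .45 .35 .30 .456 -.166 .28
python3 - <<'E'
from h import *
import pickle
d=pickle.load(open('im0.pkl','rb')); P=wmap(d['top'])
m=(d['top']['depth']>0)&(P[...,2]>.12)&(abs(P[...,1])<.35)&(P[...,0]>.5)
q=P[m]; print('rack min x by z'); 
for a in np.arange(.1,1.2,.15):
    k=q[(q[:,2]>a)&(q[:,2]<a+.15)]; print(a,len(k),np.percentile(k[:,0],[0,1,5]) if len(k) else '')
E
```

```text
t 0.1 pos [0.2017 0.6173 0.193 ] w 0.08562504801847444 F [-0.4578  0.4624  0.0958] gf 0.0 q [-1.354   0.3991  0.045   1.5378 -0.0187  1.2069 -0.0507]
rot [-0.0017 -0.0002 -0.3855]
[0.45 0.35 0.3 ] [-0.3191 -0.1771 -0.1067]
[ 0.456 -0.166  0.28 ] [-0.485  -0.6657 -0.0858]
rack min x by z
0.1 10293 [0.77694324 0.77886991 0.78071714]
0.25 15267 [0.77692818 0.77893403 0.78043497]
0.4 21255 [0.77717056 0.77928132 0.78202904]
0.5499999999999999 2430 [0.74715098 0.74800752 0.74881831]
0.7 0 
0.85 0 
0.9999999999999999 0 
1.1500000000000001 0
```

Careful with the scale: shifts go in shares of 0.25 m and turns go in shares of 60 degrees. That gives: -0.16 m / 0.25 = -0.64, -0.045 m / 0.25 = -0.18, -0.385 rad / 1.0472 = -0.3676.

Emit:
apply_moves([
  {"offset": [0,0,-0.2],"delta_rot": [0,0,-0.1241],"grip": 0.0854},
  {"offset": [-0.16,-0.08,-0.32],"delta_rot": [0,0,-0.2483],"grip": 0.0854},
  {"offset": [-0.32,-0.18,-0.4],"delta_rot": [0,0,-0.3676],"grip": 0.0854},
  {"offset": [-0.48,-0.26,-0.428],"delta_rot": [0,0,-0.3676],"grip": 0.07},
  {"offset": [-0.64,-0.36,-0.428],"delta_rot": [0,0,-0.3676],"grip": 0.06},
])

```text
t: 0.6
tool_pos: [0.328, 0.4818, 0.3026]
orientation: [-0.035, 0.999, 0.001, 0.001]
force: [1.1, -0.5, 0.4]
gripper_width: 0.0604
grasp_force: 0.0
```

```bash
python3 g.py 4 .45 .35 .30 .456 -.166 .28
```

```text
t 0.6 pos [0.328  0.4818 0.3026] w 0.06035067767837675 F [ 1.0515 -0.5454  0.367 ] gf 0.0 q [-1.0991  0.2148  0.0637  1.5462 -0.0134  1.3778  0.6055]
rot [ 0.0025  0.0022 -0.0008]
[0.45 0.35 0.3 ] [-0.1126 -0.1399  0.0024]
[ 0.456 -0.166  0.28 ] [-0.083  -0.6551  0.0211]
```

To row units: -0.2 m / 0.25 = -0.8, -0.035 m / 0.25 = -0.14.

Emit:
apply_moves([
  {"offset": [-0.14,-0.14,0],"delta_rot": [0,0,0],"grip": 0.056},
  {"offset": [-0.28,-0.28,0],"delta_rot": [0,0,0],"grip": 0.056},
  {"offset": [-0.4,-0.42,0],"delta_rot": [0,0,0],"grip": 0.056},
  {"offset": [-0.44,-0.6,0],"delta_rot": [0,0,0],"grip": 0.056},
  {"offset": [-0.44,-0.8,0],"delta_rot": [0,0,0],"grip": 0.056},
])

```text
t: 1.1
tool_pos: [0.4508, 0.2888, 0.2999]
orientation: [-0.034, 0.999, -0.001, -0.0]
force: [0.3, -0.4, -0.2]
gripper_width: 0.056
grasp_force: 0.0
```

To row units: -0.25 m / 0.25 = -1, -0.2 m / 0.25 = -0.8.

Emit:
apply_moves([
  {"offset": [0,-0.2,0],"delta_rot": [0,0,0],"grip": 0.056},
  {"offset": [0,-0.4,0],"delta_rot": [0,0,0],"grip": 0.056},
  {"offset": [0.04,-0.6,0],"delta_rot": [0,0,0],"grip": 0.056},
  {"offset": [0.08,-0.8,0],"delta_rot": [0,0,0],"grip": 0.056},
  {"offset": [0.08,-1,0],"delta_rot": [0,0,0],"grip": 0.056},
])

```text
t: 1.6
tool_pos: [0.4454, 0.04, 0.3006]
orientation: [-0.035, 0.999, 0.0, -0.0]
force: [1.9, 0.0, -0.1]
gripper_width: 0.0558
grasp_force: 0.0
```

To row units: -0.2 m / 0.25 = -0.8, -0.15 m / 0.25 = -0.6.

Emit:
apply_moves([
  {"offset": [0.02,-0.2,0],"delta_rot": [0,0,0],"grip": 0.054},
  {"offset": [0.02,-0.4,0],"delta_rot": [0,0,0],"grip": 0.054},
  {"offset": [0.02,-0.6,0],"delta_rot": [0,0,0],"grip": 0.054},
  {"offset": [0.02,-0.8,0],"delta_rot": [0,0,0],"grip": 0.054},
  {"offset": [0.02,-0.8,0],"delta_rot": [0,0,0],"grip": 0.054},
])

```text
t: 2.1
tool_pos: [0.4539, -0.1661, 0.3011]
orientation: [-0.028, 1.0, -0.002, -0.0]
force: [-0.2, 0.0, -0.1]
gripper_width: 0.0541
grasp_force: 0.0
```

```bash
python3 g.py 4 .456 -.166 .28 .456 -.166 .07; python3 - <<'E'
from h import *
t=cam('wrist'); cv2.imwrite('pics/w1.png',t['pixels'])
P=wmap(t); m=(t['depth']>0)&(P[...,2]>.08)&(P[...,2]<.11)&(P[...,1]<-.05)&(P[...,1]>-.22)&(abs(P[...,0]-.455)<.04)
for lo,hi in((-.21,-.131),(-.131,-.06)):
    k=m&(P[...,1]>lo)&(P[...,1]<hi); q=P[k]
    if len(q): print(len(q),cv2.minAreaRect(q[:,:2].astype(np.float32)),q.mean(0),np.percentile(q[:,2],95))
E
```

```text
t 2.1 pos [ 0.4539 -0.1661  0.3011] w 0.05413924851985966 F [-0.1596  0.0141 -0.0885] gf 0.0 q [-0.3904  0.0207  0.6663  1.7728 -0.0093  1.3515  1.9048]
rot [-0.0038 -0.0002 -0.0136]
[ 0.456 -0.166  0.28 ] [-0.0021  0.      0.0211]
[ 0.456 -0.166  0.07 ] [-0.0022  0.0008  0.2311]
305 ((0.4568539261817932, -0.1673729568719864), (0.009092306718230247, 0.044348571449518204), 3.8366286754608154) [ 0.45635246 -0.16734352  0.09295134] 0.09529688198011292
297 ((0.45391809940338135, -0.09608013927936554), (0.009146424010396004, 0.04396301880478859), 5.5871477127075195) [ 0.45326542 -0.09678474  0.0929726 ] 0.09540601983456504
```

View pics/w1.png

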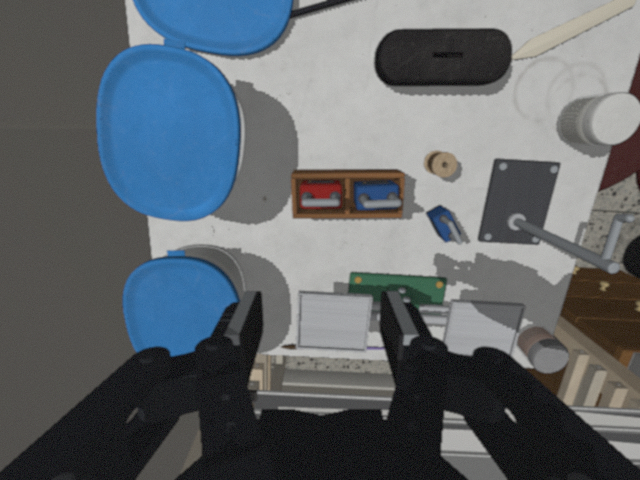

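The wrist view shows red (320,192) and blue (377,193) in the bays below the fingers. Both cameras agree to about 1 mm, so I'm descending on red.

To row units: 0.17 m / 0.25 = 0.68, -0.001 m / 0.25 = -0.004, -0.014 rad / 1.0472 = -0.0134.

Emit:
apply_moves([
  {"offset": [-0.008,-0.004,0.18],"delta_rot": [0,0,-0.0134],"grip": 0.054},
  {"offset": [-0.01,-0.004,0.36],"delta_rot": [0,0,-0.0134],"grip": 0.054},
  {"offset": [-0.01,-0.004,0.54],"delta_rot": [0,0,-0.0134],"grip": 0.054},
  {"offset": [-0.01,-0.004,0.68],"delta_rot": [0,0,-0.0134],"grip": 0.054},
  {"offset": [-0.01,-0.004,0.68],"delta_rot": [0,0,-0.0134],"grip": 0.054},
])

```text
t: 2.65
tool_pos: [0.4539, -0.1559, 0.1264]
orientation: [-0.043, 0.999, 0.001, -0.005]
force: [-1.4, 0.3, -0.2]
gripper_width: 0.0541
grasp_force: 0.0
```

```bash
python3 g.py 4 .4565 -.167 .071
```

```text
t 2.65 pos [ 0.4539 -0.1559  0.1264] w 0.05405606905940604 F [-1.3978  0.3264 -0.2079] gf 0.0 q [-0.3372  0.2059  0.6571  2.0152 -0.1493  0.9789  2.0506]
rot [ 0.0028 -0.0108  0.0154]
[ 0.4565 -0.167   0.071 ] [-0.0023 -0.0114  0.0554]
```

Emit:
apply_moves([
  {"offset": [0,0,0],"delta_rot": [0,0,0],"grip": 0.054},
  {"offset": [0,0,0],"delta_rot": [0,0,0],"grip": 0.054},
])

```text
t: 2.85
tool_pos: [0.4602, -0.1587, 0.1329]
orientation: [-0.042, 0.999, -0.0, 0.002]
force: [-0.1, -0.2, 0.5]
gripper_width: 0.0542
grasp_force: 0.0
```

```bash
python3 g.py 4 .4565 -.167 .071
```

```text
t 2.85 pos [ 0.4602 -0.1587  0.1329] w 0.05417742917675937 F [-0.1136 -0.231   0.5083] gf 0.0 q [-0.3375  0.1994  0.6601  2.0053 -0.1482  0.9794  2.0505]
rot [-0.0004  0.0038  0.0144]
[ 0.4565 -0.167   0.071 ] [ 0.0046 -0.008   0.0619]
```

To row units: 0.02 m / 0.25 = 0.08, -0.008 m / 0.25 = -0.032, 0.014 rad / 1.0472 = 0.0134.

Emit:
apply_moves([
  {"offset": [0.016,-0.032,0],"delta_rot": [0,0,0.0134],"grip": 0.054},
  {"offset": [0.018,-0.032,0.04],"delta_rot": [0,0,0.0134],"grip": 0.054},
  {"offset": [0.018,-0.032,0.08],"delta_rot": [0,0,0.0134],"grip": 0.054},
  {"offset": [0.018,-0.032,0.08],"delta_rot": [0,0,0.0134],"grip": 0.054},
])

```text
t: 3.25
tool_pos: [0.453, -0.1666, 0.1094]
orientation: [-0.034, 0.999, 0.0, -0.001]
force: [-0.0, 1.1, -0.2]
gripper_width: 0.0536
grasp_force: 0.0
```

```bash
python3 g.py 4 .4565 -.167 .071
```

```text
t 3.25 pos [ 0.453  -0.1666  0.1094] w 0.053584952534325575 F [-0.0415  1.1467 -0.2012] gf 0.0 q [-0.3109  0.2326  0.6596  2.0335 -0.1763  0.9337  2.0814]
rot [ 0.001  -0.0029 -0.0009]
[ 0.4565 -0.167   0.071 ] [-0.0036 -0.0006  0.0384]
```

To row units: 0.037 m / 0.25 = 0.148, 0.03 m / 0.25 = 0.12.

Emit:
apply_moves([
  {"offset": [-0.01,-0.002,0.04],"delta_rot": [0,0,0],"grip": 0.054},
  {"offset": [-0.01,-0.002,0.08],"delta_rot": [0,0,0],"grip": 0.054},
  {"offset": [-0.01,-0.002,0.12],"delta_rot": [0,0,0],"grip": 0.054},
  {"offset": [-0.01,-0.002,0.148],"delta_rot": [0,0,0],"grip": 0.054},
  {"offset": [-0.01,-0.002,0.148],"delta_rot": [0,0,0],"grip": 0.054},
])

```text
t: 3.75
tool_pos: [0.4558, -0.1672, 0.0725]
orientation: [-0.035, 0.999, 0.0, -0.001]
force: [-0.7, -0.8, 0.7]
gripper_width: 0.0543
grasp_force: 0.0
```

```bash
python3 g.py 4 .4565 -.167 .071
```

```text
t 3.75 pos [ 0.4558 -0.1672  0.0725] w 0.05427530018612389 F [-0.7015 -0.7954  0.7438] gf 0.0 q [-0.2795  0.2967  0.6369  2.0618 -0.2317  0.8549  2.1302]
rot [ 0.0005 -0.0027 -0.0007]
[ 0.4565 -0.167   0.071 ] [-0.0007  0.0001  0.0015]
```

Close on it, then lift.

To row units: -0.0005 m / 0.25 = -0.002.

Emit:
apply_moves([
  {"offset": [-0.002,0,0],"delta_rot": [0,0,0],"grip": 0.036},
  {"offset": [-0.002,0,0],"delta_rot": [0,0,0],"grip": 0.036},
  {"offset": [-0.002,0,0],"delta_rot": [0,0,0],"grip": 0.036},
  {"offset": [-0.002,0,0],"delta_rot": [0,0,0],"grip": 0.036},
])

```text
t: 4.15
tool_pos: [0.4577, -0.1674, 0.0742]
orientation: [-0.035, 0.999, 0.0, 0.0]
force: [0.2, -0.1, -0.3]
gripper_width: 0.0361
grasp_force: 0.0
```

Emit:
apply_moves([
  {"offset": [0,0,-0.04],"delta_rot": [0,0,0],"grip": 0.036},
  {"offset": [0,0,-0.08],"delta_rot": [0,0,0],"grip": 0.036},
  {"offset": [0,0,-0.14],"delta_rot": [0,0,0],"grip": 0.036},
  {"offset": [0,0,-0.2],"delta_rot": [0,0,0],"grip": 0.036},
  {"offset": [0,0,-0.26],"delta_rot": [0,0,0],"grip": 0.036},
])

```text
t: 4.65
tool_pos: [0.4578, -0.1676, 0.1405]
orientation: [-0.035, 0.999, -0.0, 0.001]
force: [0.7, 0.1, 0.5]
gripper_width: 0.036
grasp_force: 0.0
```

```bash
python3 g.py 0 .456 -.142 .2 .612 -.142 .2
```

```text
t 4.65 pos [ 0.4578 -0.1676  0.1405] w 0.03595247765609637 F [0.674  0.0775 0.4575] gf 0.0 q [-0.3314  0.1937  0.6734  1.9934 -0.1437  0.9994  2.0506]
rot [-0.0001  0.0014  0.0691]
[ 0.456 -0.142  0.2  ] [-0.0001  0.0257 -0.0595]
[ 0.612 -0.142  0.2  ] [-0.1557  0.0149 -0.0593]
```

```bash
python3 - <<'E'
from h import *
t=cam('wrist'); s=cam('side')
a=cv2.resize(t['pixels'],(533,400)); b=cv2.resize(s['pixels'][200:320,230:390],(533,400),interpolation=cv2.INTER_CUBIC)
cv2.imwrite('pics/w2.png',np.vstack([cv2.resize(t['pixels'],(400,300)),cv2.resize(b,(400,300))]))
P=wmap(t); m=(t['depth']>0)&(P[...,2]>.08)&(P[...,2]<.11)&(abs(P[...,0]-.455)<.04)
for lo,hi in((-.21,-.131),(-.131,-.06)):
    q=P[m&(P[...,1]>lo)&(P[...,1]<hi)]
    if len(q): print(len(q),cv2.minAreaRect(q[:,:2].astype(np.float32)),np.percentile(q[:,2],[5,50,95]))
E
```

```text
848 ((0.4561882019042969, -0.16737298667430878), (0.00919753685593605, 0.044305864721536636), 3.54095458984375) [0.08449983 0.09329907 0.09500767]
846 ((0.4536468982696533, -0.09564779698848724), (0.00942914467304945, 0.044993806630373), 5.448418140411377) [0.08421537 0.09336534 0.09505632]
```

View pics/w2.png

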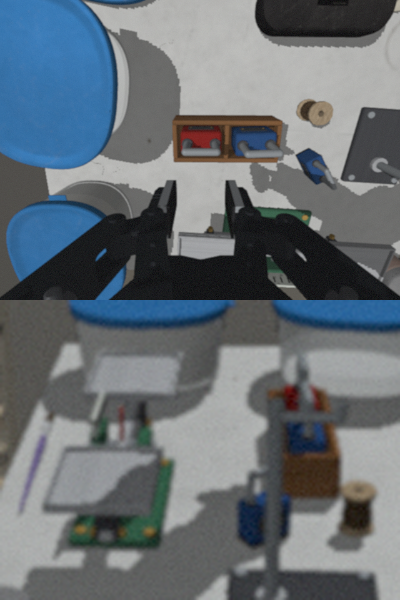

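```bash
python3 - <<'E'
from h import *
np.set_printoptions(precision=3,suppress=True)
t=cam('wrist'); print('campos',-cv2.Rodrigues(np.array(t['rvec'],float))[0].T@np.array(t['tvec'],float).ravel())
P=wmap(t); d=t['depth']
m=(d>0)&(d<.35); v,u=np.where(m); print(len(v),d[m].min() if m.any() else '')
q=P[m]; 
for (a,b) in [(272,300),(265,330),(375,300),(385,330),(320,450),(268,360),(378,295)]: print(a,b,d[b,a],P[b,a])
lo=q[:,2].argsort()[:200]; print('lowest',q[lo].mean(0))
for n in ['top','side']:
    s=cam(n); Pn=wmap(s); cv2.imwrite(f'pics/{n}1.png',s['pixels'])
    K=s['K']; p=cv2.projectPoints(np.array([[.458,-.168,.14],[.456,-.167,.0905]]),np.array(s['rvec'],float),np.array(s['tvec'],float),np.array(K,float),None)[0]; print(n,p.ravel())
print(monitor.observe()['tool_pos'])
E
```

```text
campos [ 0.38  -0.173  0.32 ]
268126 0.058867805
272 300 0.14132012 [ 0.45  -0.189  0.194]
265 330 0.11951709 [ 0.449 -0.188  0.217]
375 300 0.14099205 [ 0.447 -0.146  0.195]
385 330 0.12098096 [ 0.447 -0.146  0.216]
320 450 0.07554995 [ 0.448 -0.169  0.263]
268 360 0.12317344 [ 0.461 -0.187  0.217]
378 295 0.35761485 [ 0.544 -0.102 -0.   ]
lowest [ 0.343 -0.151 -0.003]
top [419.417 268.431 415.399 273.831]
side [351.358 204.653 351.502 223.763]
[ 0.457 -0.167  0.139]
```

View pics/side1.png

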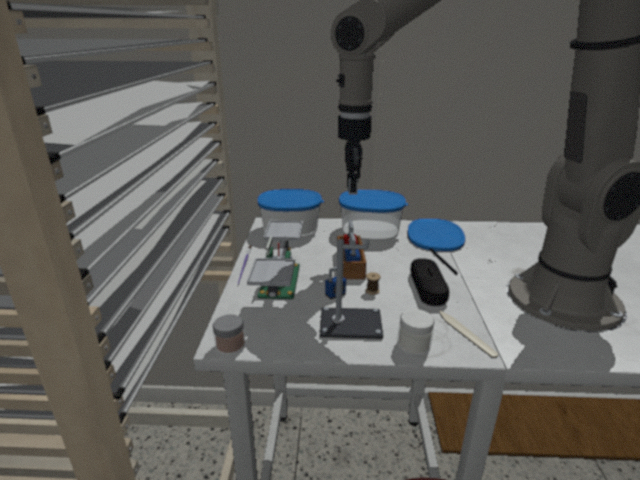

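```bash
python3 - <<'E'
from h import *
np.set_printoptions(precision=4,suppress=True)
s=monitor.observe(); print(s['tool_pos'])
t=cam('wrist'); P=wmap(t); d=t['depth']
m=(d>0)&(P[...,2]>.11)&(P[...,2]<.25)&(P[...,0]>.42)
q=P[m]; print(len(q),np.percentile(q[:,2],[0,.2,1,3,5,10]))
for k in (q[:,1]<-.168),(q[:,1]>=-.168):
    r=q[k]; r=r[r[:,2]<np.percentile(r[:,2],3)]; print(r.min(0),r.mean(0),r.max(0))
s=cam('side'); P=wmap(s); m=(s['depth']>0)&(abs(P[...,0]-.457)<.04)&(abs(P[...,1]+.168)<.05)&(P[...,2]>.12)&(P[...,2]<.3)
q=P[m]; print(len(q),np.percentile(q[:,2],[0,1,5,20])); print(q[q[:,2]<np.percentile(q[:,2],10)].mean(0))
E
```

```text
[ 0.4572 -0.1672  0.1388]
26080 [0.1761 0.1792 0.1834 0.1895 0.1948 0.2059]
[ 0.4467 -0.1993  0.1761] [ 0.4529 -0.189   0.1846] [ 0.4698 -0.1844  0.1895]
[ 0.4441 -0.1501  0.1761] [ 0.45   -0.1462  0.1847] [ 0.4669 -0.1359  0.1895]
526 [0.1754 0.1766 0.1831 0.1992]
[ 0.4584 -0.1482  0.1822]
```

Side view: the gripper is above the holder with fingertips at (352,190). Both cameras put the real fingertips at z = 0.176, while the reported TCP says 0.139. So the tips are about 37 mm higher than reported, which is why the grasp missed, and I'll correct for it. The aim is tips about 18 mm below the bar, or reported z of about 0.036.

To row units: 0.03 m / 0.25 = 0.12, 0.02 m / 0.25 = 0.08.

Emit:
apply_moves([
  {"offset": [0,0,0],"delta_rot": [0,0,0],"grip": 0.054},
  {"offset": [0,0,0.04],"delta_rot": [0,0,0],"grip": 0.054},
  {"offset": [0,0,0.08],"delta_rot": [0,0,0],"grip": 0.054},
  {"offset": [0,0,0.12],"delta_rot": [0,0,0],"grip": 0.054},
  {"offset": [0,0,0.12],"delta_rot": [0,0,0],"grip": 0.054},
])

```text
t: 5.5
tool_pos: [0.4557, -0.167, 0.1068]
orientation: [-0.035, 0.999, 0.0, -0.002]
force: [-0.2, 1.2, 0.2]
gripper_width: 0.0539
grasp_force: 0.0
```

```bash
python3 g.py 4 .4565 -.167 .036
```

```text
t 5.5 pos [ 0.4557 -0.167   0.1068] w 0.053914945623967155 F [-0.176   1.1575  0.1519] gf 0.0 q [-0.3096  0.2432  0.6601  2.0295 -0.184   0.9308  2.0872]
rot [ 0.0007 -0.0041 -0.0007]
[ 0.4565 -0.167   0.036 ] [-0.001  -0.0001  0.0708]
```

To row units: 0.046 m / 0.25 = 0.184, 0.036 m / 0.25 = 0.144.

Emit:
apply_moves([
  {"offset": [-0.004,0,0.048],"delta_rot": [0,0,0],"grip": 0.054},
  {"offset": [-0.004,0,0.096],"delta_rot": [0,0,0],"grip": 0.054},
  {"offset": [-0.004,0,0.144],"delta_rot": [0,0,0],"grip": 0.054},
  {"offset": [-0.004,0,0.184],"delta_rot": [0,0,0],"grip": 0.054},
  {"offset": [-0.004,0,0.184],"delta_rot": [0,0,0],"grip": 0.054},
])

```text
t: 6.0
tool_pos: [0.457, -0.167, 0.0612]
orientation: [-0.035, 0.999, 0.0, -0.002]
force: [-0.1, -0.4, 0.4]
gripper_width: 0.0537
grasp_force: 0.0
```

```bash
python3 g.py 4 .4565 -.167 .036
```

```text
t 6.0 pos [ 0.457  -0.167   0.0612] w 0.05371831117247851 F [-0.0868 -0.4266  0.4402] gf 0.0 q [-0.271   0.3184  0.63    2.0684 -0.251   0.8322  2.1461]
rot [ 0.0007 -0.0034 -0.0007]
[ 0.4565 -0.167   0.036 ] [0.0004 0.     0.0252]
```

To row units: 0.024 m / 0.25 = 0.096, 0.016 m / 0.25 = 0.064.

Emit:
apply_moves([
  {"offset": [0,0,0.032],"delta_rot": [0,0,0],"grip": 0.054},
  {"offset": [0,0,0.064],"delta_rot": [0,0,0],"grip": 0.054},
  {"offset": [0,0,0.096],"delta_rot": [0,0,0],"grip": 0.054},
  {"offset": [0,0,0.096],"delta_rot": [0,0,0],"grip": 0.054},
])

```text
t: 6.4
tool_pos: [0.4575, -0.167, 0.0378]
orientation: [-0.035, 0.999, 0.0, -0.001]
force: [-0.7, -0.1, 0.1]
gripper_width: 0.0541
grasp_force: 0.0
```

Emit:
apply_moves([
  {"offset": [0,0,0],"delta_rot": [0,0,0],"grip": 0.036},
  {"offset": [0,0,0],"delta_rot": [0,0,0],"grip": 0.036},
  {"offset": [0,0,0],"delta_rot": [0,0,0],"grip": 0.036},
  {"offset": [0,0,0],"delta_rot": [0,0,0],"grip": 0.036},
])

```text
t: 6.8
tool_pos: [0.4584, -0.1673, 0.0391]
orientation: [-0.035, 0.999, 0.0, 0.0]
force: [-2.1, 0.2, 2.4]
gripper_width: 0.0423
grasp_force: 60.8
```

```bash
python3 g.py 0 .456 -.142 .15 .612 -.142 .15
```

```text
t 6.8 pos [ 0.4584 -0.1673  0.0391] w 0.04227350221134584 F [-2.0814  0.1717  2.3731] gf 60.81175580620766 q [-0.2486  0.3556  0.6097  2.0847 -0.2871  0.7822  2.1777]
rot [0.0002 0.     0.0693]
[ 0.456 -0.142  0.15 ] [ 0.0006  0.0255 -0.1109]
[ 0.612 -0.142  0.15 ] [-0.155   0.0147 -0.1109]
```

Red is gripped at 60 N. Weight underside = reported z − 33 mm. Next I lift and go to the right pan.

To row units: -0.12 m / 0.25 = -0.48, -0.085 m / 0.25 = -0.34, 0.07 rad / 1.0472 = 0.0668.

Emit:
apply_moves([
  {"offset": [0,0,-0.04],"delta_rot": [0,0,0],"grip": 0.036},
  {"offset": [0,0,-0.12],"delta_rot": [0,0,0],"grip": 0.036},
  {"offset": [0,0,-0.22],"delta_rot": [0,0,0],"grip": 0.036},
  {"offset": [0,0.02,-0.34],"delta_rot": [0,0,0.0191],"grip": 0.036},
  {"offset": [-0.02,0.08,-0.48],"delta_rot": [0,0,0.0668],"grip": 0.036},
])

```text
t: 7.3
tool_pos: [0.4595, -0.1483, 0.1591]
orientation: [0.003, 1.0, -0.0, -0.002]
force: [0.4, 0.6, -6.3]
gripper_width: 0.042
grasp_force: 62.1
```

```bash
python3 g.py 0 .612 -.142 .155
```

```text
t 7.3 pos [ 0.4595 -0.1483  0.1591] w 0.04202261944928832 F [ 0.3824  0.5769 -6.3418] gf 62.1268929541111 q [-0.3977  0.1629  0.6917  1.9783 -0.1181  1.0436  1.9122]
rot [-0.0007 -0.0036 -0.0061]
[ 0.612 -0.142  0.155] [-0.1524  0.0073  0.0035]
```

To row units: -0.153 m / 0.25 = -0.612, 0.002 m / 0.25 = 0.008.

Emit:
apply_moves([
  {"offset": [-0.12,0.008,0],"delta_rot": [0,0,0],"grip": 0.036},
  {"offset": [-0.28,0.016,0],"delta_rot": [0,0,0],"grip": 0.036},
  {"offset": [-0.44,0.024,0],"delta_rot": [0,0,0],"grip": 0.036},
  {"offset": [-0.56,0.028,0],"delta_rot": [0,0,0],"grip": 0.036},
  {"offset": [-0.612,0.028,0],"delta_rot": [0,0,0],"grip": 0.036},
])

```text
t: 7.8
tool_pos: [0.6179, -0.1383, 0.158]
orientation: [-0.001, 1.0, -0.0, 0.0]
force: [-1.0, -1.1, -5.9]
gripper_width: 0.0422
grasp_force: 62.5
```

To row units: 0.02 m / 0.25 = 0.08, 0.016 m / 0.25 = 0.064.

Emit:
apply_moves([
  {"offset": [0,0,0.032],"delta_rot": [0,0,0],"grip": 0.036},
  {"offset": [0,0,0.064],"delta_rot": [0,0,0],"grip": 0.036},
  {"offset": [0,0,0.08],"delta_rot": [0,0,0],"grip": 0.036},
  {"offset": [0,0,0.08],"delta_rot": [0,0,0],"grip": 0.036},
])

```text
t: 8.2
tool_pos: [0.6129, -0.14, 0.1376]
orientation: [0.001, 1.0, 0.0, -0.001]
force: [-0.1, -0.3, -6.3]
gripper_width: 0.0419
grasp_force: 62.6
```

```bash
python3 g.py 0 .612 -.142 .1045; python3 - <<'E'
from h import *
np.set_printoptions(precision=4,suppress=True)
t=cam('side');cv2.imwrite('pics/s2.png',cv2.resize(t['pixels'][150:330,200:440],(800,600),interpolation=cv2.INTER_CUBIC))
t=cam('top'); P=wmap(t); v,u=np.mgrid[:480,:640]
m=(t['depth']>0)&(abs(P[...,0]-.618)<.055)
for y in(.058,-.142):
    q=P[m&(abs(P[...,1]-y)<.05)&(P[...,2]>.06)&(P[...,2]<.11)]; print(len(q),np.median(q,0))
E
```

```text
t 8.2 pos [ 0.6129 -0.14    0.1376] w 0.0418874114731144 F [-0.121  -0.2919 -6.2595] gf 62.556335628032684 q [-0.2983  0.4766  0.6247  1.6644 -0.3055  1.1032  1.9827]
rot [ 0.001  -0.003  -0.0017]
[ 0.612  -0.142   0.1045] [ 0.0008 -0.002   0.0331]
1884 [0.6184 0.0578 0.0857]
2 [ 0.6561 -0.0943  0.0862]
```

View pics/s2.png

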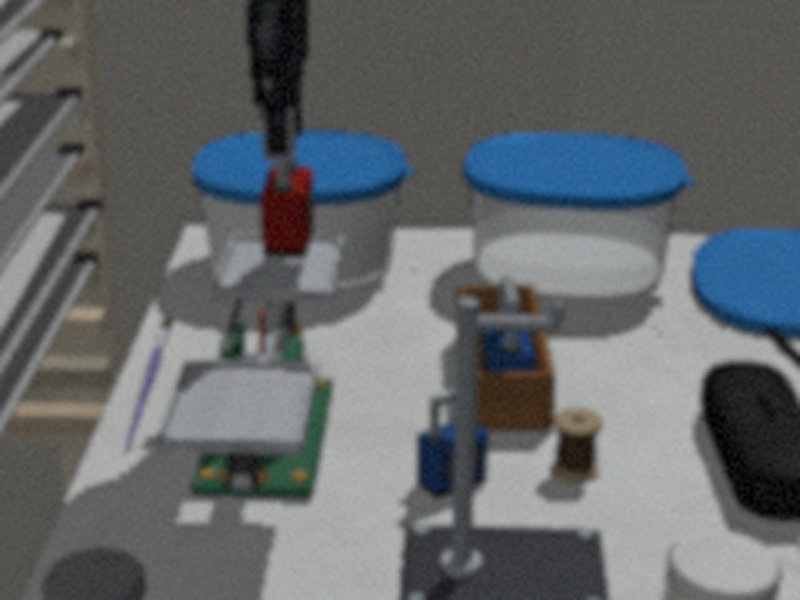

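Red hangs upright at (288,210), above the right pan at (280,265). Lowering it.

To row units: 0.028 m / 0.25 = 0.112, -0.002 m / 0.25 = -0.008.

Emit:
apply_moves([
  {"offset": [0.004,-0.008,0.028],"delta_rot": [0,0,0],"grip": 0.036},
  {"offset": [0.004,-0.008,0.056],"delta_rot": [0,0,0],"grip": 0.036},
  {"offset": [0.004,-0.008,0.08],"delta_rot": [0,0,0],"grip": 0.036},
  {"offset": [0.004,-0.008,0.1],"delta_rot": [0,0,0],"grip": 0.036},
  {"offset": [0.004,-0.008,0.112],"delta_rot": [0,0,0],"grip": 0.036},
])

```text
t: 8.8
tool_pos: [0.6137, -0.1419, 0.11]
orientation: [0.0, 1.0, 0.0, -0.0]
force: [-0.4, 0.0, -5.1]
gripper_width: 0.0423
grasp_force: 62.7
```

To row units: 0.004 m / 0.25 = 0.016, 0.002 m / 0.25 = 0.008.

Emit:
apply_moves([
  {"offset": [0,0,0.008],"delta_rot": [0,0,0],"grip": 0.036},
  {"offset": [0,0,0.016],"delta_rot": [0,0,0],"grip": 0.036},
  {"offset": [0,0,0.016],"delta_rot": [0,0,0],"grip": 0.036},
])

```text
t: 9.1
tool_pos: [0.614, -0.1421, 0.1067]
orientation: [0.0, 1.0, 0.0, -0.0]
force: [-0.5, 0.6, -4.7]
gripper_width: 0.0423
grasp_force: 62.7
```

```bash
python3 g.py 0 .612 -.142 .1045; python3 - <<'E'
from h import *
np.set_printoptions(precision=4,suppress=True)
t=cam('top'); P=wmap(t)
m=(t['depth']>0)&(abs(P[...,0]-.618)<.055)
for y in(.058,):
    q=P[m&(abs(P[...,1]-y)<.05)&(P[...,2]>.06)&(P[...,2]<.11)]; print(len(q),np.median(q,0))
E
```

```text
t 9.1 pos [ 0.614  -0.1421  0.1067] w 0.04227687087728157 F [-0.5257  0.5827 -4.6714] gf 62.69482836127281 q [-0.2833  0.5082  0.6093  1.6931 -0.328   1.0443  2.0037]
rot [ 0.0001 -0.0002 -0.0007]
[ 0.612  -0.142   0.1045] [0.002  0.0001 0.0022]
1915 [0.618  0.0579 0.098 ]
```

To row units: 0.0025 m / 0.25 = 0.01, 0.002 m / 0.25 = 0.008.

Emit:
apply_moves([
  {"offset": [0,0,0.008],"delta_rot": [0,0,0],"grip": 0.036},
  {"offset": [0,0,0.01],"delta_rot": [0,0,0],"grip": 0.036},
  {"offset": [0,0,0.01],"delta_rot": [0,0,0],"grip": 0.058},
  {"offset": [0,0,0.01],"delta_rot": [0,0,0],"grip": 0.058},
  {"offset": [0,0,0.01],"delta_rot": [0,0,0],"grip": 0.058},
])

```text
t: 9.65
tool_pos: [0.615, -0.1425, 0.1055]
orientation: [0.0, 1.0, -0.0, 0.001]
force: [0.2, -0.4, 0.1]
gripper_width: 0.058
grasp_force: 0.0
```

To row units: -0.1 m / 0.25 = -0.4, -0.095 m / 0.25 = -0.38.

Emit:
apply_moves([
  {"offset": [0,0,-0.04],"delta_rot": [0,0,0],"grip": 0.058},
  {"offset": [0,0,-0.12],"delta_rot": [0,0,0],"grip": 0.058},
  {"offset": [0,0,-0.24],"delta_rot": [0,0,0],"grip": 0.058},
  {"offset": [0,0,-0.38],"delta_rot": [0,0,0],"grip": 0.054},
  {"offset": [0.08,0,-0.4],"delta_rot": [0,0,0],"grip": 0.054},
])

```text
t: 10.15
tool_pos: [0.5989, -0.143, 0.2101]
orientation: [-0.0, 1.0, -0.001, 0.005]
force: [-0.3, 0.7, 0.9]
gripper_width: 0.0537
grasp_force: 0.0
```

```bash
python3 g.py 5.5 .454 -.096 .18;  python3 - <<'E'
from h import *
np.set_printoptions(precision=4,suppress=True)
t=cam('top'); P=wmap(t)
m=(t['depth']>0)&(abs(P[...,0]-.618)<.055)
for y in(.058,-.142):
    q=P[m&(abs(P[...,1]-y)<.05)&(P[...,2]>.06)&(P[...,2]<.11)]; print(len(q),np.median(q,0))
hs=cv2.cvtColor(t['pixels'],cv2.COLOR_BGR2HSV).astype(int)
k=m&((hs[...,0]<6)|(hs[...,0]>172))&(hs[...,1]>130)&(P[...,1]<-.09)&(P[...,2]<.14);print(k.sum(),np.median(P[k],0))
E
```

```text
t 10.15 pos [ 0.5989 -0.143   0.2101] w 0.05372361452119378 F [-0.2999  0.6824  0.8909] gf 0.0 q [-0.333   0.3798  0.6613  1.6257 -0.2469  1.2096  1.9504]
rot [-0.0028  0.0108 -0.0955]
[ 0.454 -0.096  0.18 ] [0.1452 0.0471 0.0284]
1933 [0.6181 0.0579 0.1008]
222 [ 0.6378 -0.1016  0.0712]
0 [nan nan nan]
  return _methods._mean(a, axis=axis, dtype=dtype,
  ret = um.true_divide(
```

To row units: 0.145 m / 0.25 = 0.58, 0.11 m / 0.25 = 0.44, -0.096 rad / 1.0472 = -0.0917.

Emit:
apply_moves([
  {"offset": [0.12,0.04,0],"delta_rot": [0,0,-0.0286],"grip": 0.058},
  {"offset": [0.28,0.1,0],"delta_rot": [0,0,-0.0573],"grip": 0.058},
  {"offset": [0.44,0.16,0],"delta_rot": [0,0,-0.0917],"grip": 0.058},
  {"offset": [0.58,0.188,0.08],"delta_rot": [0,0,-0.0917],"grip": 0.058},
  {"offset": [0.58,0.188,0.12],"delta_rot": [0,0,-0.0917],"grip": 0.058},
])

```text
t: 10.7
tool_pos: [0.4433, -0.0938, 0.1728]
orientation: [-0.048, 0.999, 0.002, -0.002]
force: [0.6, 0.3, -0.0]
gripper_width: 0.0581
grasp_force: 0.0
```

```bash
python3 g.py 5.5 .454 -.096 .10
```

```text
t 10.7 pos [ 0.4433 -0.0938  0.1728] w 0.05811594587456382 F [ 0.6091  0.3227 -0.031 ] gf 0.0 q [-0.511   0.073   0.664   2.0201 -0.0556  1.0702  1.8452]
rot [ 0.005  -0.0045 -0.0003]
[ 0.454 -0.096  0.1  ] [-0.0108 -0.0036  0.0727]
```

Emit:
apply_moves([
  {"offset": [0,0,0],"delta_rot": [0,0,0],"grip": 0.058},
  {"offset": [0,0,0.08],"delta_rot": [0,0,0],"grip": 0.058},
  {"offset": [0,0,0.16],"delta_rot": [0,0,0],"grip": 0.058},
  {"offset": [0,0,0.24],"delta_rot": [0,0,0],"grip": 0.058},
  {"offset": [0,0,0.24],"delta_rot": [0,0,0],"grip": 0.058},
])

```text
t: 11.2
tool_pos: [0.449, -0.0956, 0.1132]
orientation: [-0.047, 0.999, -0.001, -0.002]
force: [-0.9, -0.5, -0.3]
gripper_width: 0.058
grasp_force: 0.0
```

```bash
python3 g.py 5.5 .454 -.096 .038
```

```text
t 11.2 pos [ 0.449  -0.0956  0.1132] w 0.05796176859742242 F [-0.9195 -0.5424 -0.3132] gf 0.0 q [-0.4773  0.1745  0.6585  2.0799 -0.1302  0.9301  1.9175]
rot [-0.0013 -0.0033 -0.0015]
[ 0.454 -0.096  0.038] [-0.0052 -0.0008  0.0752]
```

Emit:
apply_moves([
  {"offset": [-0.012,0,0.04],"delta_rot": [0,0,0],"grip": 0.057},
  {"offset": [-0.016,0,0.08],"delta_rot": [0,0,0],"grip": 0.057},
  {"offset": [-0.016,0,0.12],"delta_rot": [0,0,0],"grip": 0.057},
  {"offset": [-0.016,0,0.168],"delta_rot": [0,0,0],"grip": 0.057},
  {"offset": [-0.016,0,0.184],"delta_rot": [0,0,0],"grip": 0.057},
])

```text
t: 11.7
tool_pos: [0.452, -0.0945, 0.067]
orientation: [-0.048, 0.999, 0.0, -0.001]
force: [0.5, 0.7, 0.2]
gripper_width: 0.057
grasp_force: 0.0
```

```bash
python3 g.py 5.5 .454 -.096 .038
```

```text
t 11.7 pos [ 0.452  -0.0945  0.067 ] w 0.05696607487732393 F [0.502  0.6508 0.2465] gf 0.0 q [-0.4386  0.2593  0.6338  2.1185 -0.2076  0.8256  1.9873]
rot [ 0.0002 -0.0023 -0.0008]
[ 0.454 -0.096  0.038] [-0.0019 -0.0017  0.029 ]
```

To row units: 0.028 m / 0.25 = 0.112, -0.001 m / 0.25 = -0.004.

Emit:
apply_moves([
  {"offset": [-0.004,-0.004,0.032],"delta_rot": [0,0,0],"grip": 0.057},
  {"offset": [-0.004,-0.004,0.072],"delta_rot": [0,0,0],"grip": 0.057},
  {"offset": [-0.004,-0.004,0.112],"delta_rot": [0,0,0],"grip": 0.057},
  {"offset": [-0.004,-0.004,0.112],"delta_rot": [0,0,0],"grip": 0.057},
])

```text
t: 12.1
tool_pos: [0.4528, -0.0954, 0.0389]
orientation: [-0.048, 0.999, 0.0, -0.001]
force: [0.2, 0.2, 1.1]
gripper_width: 0.057
grasp_force: 0.0
```

Emit:
apply_moves([
  {"offset": [0,0,0],"delta_rot": [0,0,0],"grip": 0.036},
  {"offset": [0,0,0],"delta_rot": [0,0,0],"grip": 0.036},
  {"offset": [0,0,0],"delta_rot": [0,0,0],"grip": 0.036},
  {"offset": [0,0,0],"delta_rot": [0,0,0],"grip": 0.036},
])

```text
t: 12.5
tool_pos: [0.4542, -0.0955, 0.0406]
orientation: [-0.048, 0.999, 0.0, 0.0]
force: [-1.6, 0.6, 2.3]
gripper_width: 0.0423
grasp_force: 60.7
```

```bash
python3 g.py 0 .454 -.06 .18
```

```text
t 12.5 pos [ 0.4542 -0.0955  0.0406] w 0.042277516848148 F [-1.5933  0.5809  2.276 ] gf 60.681650787591934 q [-0.4088  0.3094  0.6113  2.1364 -0.2556  0.7654  2.0321]
rot [0.0003 0.0003 0.0953]
[ 0.454 -0.06   0.18 ] [-0.0032  0.0354 -0.1393]
```

To row units: -0.14 m / 0.25 = -0.56, -0.06 m / 0.25 = -0.24, 0.095 rad / 1.0472 = 0.0907.

Emit:
apply_moves([
  {"offset": [0,0,-0.04],"delta_rot": [0,0,0],"grip": 0.036},
  {"offset": [0,0,-0.12],"delta_rot": [0,0,0],"grip": 0.036},
  {"offset": [0,0,-0.24],"delta_rot": [0,0,0],"grip": 0.036},
  {"offset": [-0.008,0.06,-0.4],"delta_rot": [0,0,0.0477],"grip": 0.036},
  {"offset": [-0.012,0.14,-0.56],"delta_rot": [0,0,0.0907],"grip": 0.036},
])

```text
t: 13.0
tool_pos: [0.453, -0.0614, 0.1816]
orientation: [0.003, 1.0, -0.0, -0.0]
force: [0.7, 0.8, -3.4]
gripper_width: 0.0423
grasp_force: 61.8
```

```bash
python3 g.py 0 .612 .058 .18
```

```text
t 13.0 pos [ 0.453  -0.0614  0.1816] w 0.04227729177650579 F [ 0.6727  0.8044 -3.36  ] gf 61.78230598568916 q [-0.5978  0.0666  0.6722  2.0045 -0.0458  1.086   1.6605]
rot [-0.0009 -0.0007 -0.0051]
[0.612 0.058 0.18 ] [-0.1584  0.1202  0.0014]
```

Blue pulls about 3.4 N against about 6 N for red, so red looks heavier. The balance will confirm it.

To row units: -0.158 m / 0.25 = -0.632, -0.13 m / 0.25 = -0.52.

Emit:
apply_moves([
  {"offset": [-0.1,0.12,0],"delta_rot": [0,0,0],"grip": 0.036},
  {"offset": [-0.22,0.26,0],"delta_rot": [0,0,0],"grip": 0.036},
  {"offset": [-0.36,0.38,0],"delta_rot": [0,0,0],"grip": 0.036},
  {"offset": [-0.52,0.46,0],"delta_rot": [0,0,0],"grip": 0.036},
  {"offset": [-0.632,0.48,0],"delta_rot": [0,0,0],"grip": 0.036},
])

```text
t: 13.5
tool_pos: [0.6136, 0.0648, 0.1799]
orientation: [-0.003, 1.0, 0.001, 0.0]
force: [0.7, 0.4, -3.7]
gripper_width: 0.0422
grasp_force: 61.9
```

To row units: 0.03 m / 0.25 = 0.12, 0.02 m / 0.25 = 0.08.

Emit:
apply_moves([
  {"offset": [0,0,0.04],"delta_rot": [0,0,0],"grip": 0.036},
  {"offset": [0,0,0.08],"delta_rot": [0,0,0],"grip": 0.036},
  {"offset": [0,0,0.12],"delta_rot": [0,0,0],"grip": 0.036},
  {"offset": [0,0,0.12],"delta_rot": [0,0,0],"grip": 0.036},
])

```text
t: 13.9
tool_pos: [0.6091, 0.059, 0.1483]
orientation: [0.0, 1.0, -0.0, -0.002]
force: [0.1, -0.2, -3.7]
gripper_width: 0.0421
grasp_force: 61.9
```

```bash
python3 g.py 0 .612 .058 .134
```

```text
t 13.9 pos [0.6091 0.059  0.1483] w 0.04210938524426393 F [ 0.0531 -0.1821 -3.7128] gf 61.89690828323364 q [-0.597   0.4233  0.5729  1.6928 -0.2519  1.1047  1.621 ]
rot [-0.0003 -0.0047 -0.0007]
[0.612 0.058 0.134] [-0.003  -0.001   0.0143]
```

To row units: 0.014 m / 0.25 = 0.056, -0.002 m / 0.25 = -0.008.

Emit:
apply_moves([
  {"offset": [-0.008,0,0.02],"delta_rot": [0,0,0],"grip": 0.036},
  {"offset": [-0.008,0,0.036],"delta_rot": [0,0,0],"grip": 0.036},
  {"offset": [-0.008,0,0.048],"delta_rot": [0,0,0],"grip": 0.036},
  {"offset": [-0.008,0,0.056],"delta_rot": [0,0,0],"grip": 0.036},
  {"offset": [-0.008,0,0.056],"delta_rot": [0,0,0],"grip": 0.036},
])

```text
t: 14.4
tool_pos: [0.6136, 0.0596, 0.1362]
orientation: [-0.0, 1.0, 0.0, -0.0]
force: [0.6, 0.1, -3.6]
gripper_width: 0.0418
grasp_force: 61.9
```

```bash
python3 g.py 0 .612 .058 .134
```

```text
t 14.4 pos [0.6136 0.0596 0.1362] w 0.04180950471645716 F [ 0.5947  0.0895 -3.5578] gf 61.90122798085213 q [-0.5901  0.4404  0.5668  1.6983 -0.2627  1.08    1.6296]
rot [ 0.0001 -0.0004  0.0003]
[0.612 0.058 0.134] [ 0.0016 -0.0016  0.0022]
```

Emit:
apply_moves([
  {"offset": [0,0,0.004],"delta_rot": [0,0,0],"grip": 0.036},
  {"offset": [0,0,0.01],"delta_rot": [0,0,0],"grip": 0.036},
  {"offset": [0,0,0.01],"delta_rot": [0,0,0],"grip": 0.036},
])

```text
t: 14.7
tool_pos: [0.6144, 0.0596, 0.1348]
orientation: [-0.0, 1.0, 0.0, 0.001]
force: [0.2, 0.1, -1.1]
gripper_width: 0.0418
grasp_force: 62.3
```

To row units: 0.001 m / 0.25 = 0.004.

Emit:
apply_moves([
  {"offset": [0,0,0.004],"delta_rot": [0,0,0],"grip": 0.036},
  {"offset": [0,0,0.004],"delta_rot": [0,0,0],"grip": 0.036},
])

```text
t: 14.9
tool_pos: [0.6143, 0.0596, 0.1336]
orientation: [-0.0, 1.0, 0.0, 0.001]
force: [-0.9, 0.2, 1.6]
gripper_width: 0.0421
grasp_force: 62.4
```

In contact and bearing on the pan. Release.

Emit:
apply_moves([
  {"offset": [0,0,0],"delta_rot": [0,0,0],"grip": 0.058},
  {"offset": [0,0,0],"delta_rot": [0,0,0],"grip": 0.058},
  {"offset": [0,0,0],"delta_rot": [0,0,0],"grip": 0.058},
])

```text
t: 15.2
tool_pos: [0.6139, 0.0596, 0.1329]
orientation: [-0.0, 1.0, 0.0, 0.0]
force: [-0.6, -0.4, 0.7]
gripper_width: 0.0577
grasp_force: 0.0
```

To row units: -0.1 m / 0.25 = -0.4, -0.08 m / 0.25 = -0.32.

Emit:
apply_moves([
  {"offset": [0,0,-0.032],"delta_rot": [0,0,0],"grip": 0.058},
  {"offset": [0,0,-0.1],"delta_rot": [0,0,0],"grip": 0.058},
  {"offset": [0,0,-0.2],"delta_rot": [0,0,0],"grip": 0.058},
  {"offset": [0,0,-0.32],"delta_rot": [0,0,0],"grip": 0.058},
  {"offset": [0.08,-0.08,-0.4],"delta_rot": [0,0,0],"grip": 0.058},
])

```text
t: 15.7
tool_pos: [0.5963, 0.0431, 0.2352]
orientation: [-0.003, 1.0, 0.001, 0.002]
force: [-0.1, 0.6, 0.5]
gripper_width: 0.0582
grasp_force: 0.0
```

To row units: 0.12 m / 0.25 = 0.48, -0.11 m / 0.25 = -0.44.

Emit:
apply_moves([
  {"offset": [0.16,-0.16,0],"delta_rot": [0,0,0],"grip": 0.058},
  {"offset": [0.32,-0.32,0],"delta_rot": [0,0,0],"grip": 0.058},
  {"offset": [0.48,-0.44,0],"delta_rot": [0,0,0],"grip": 0.058},
  {"offset": [0.48,-0.44,0],"delta_rot": [0,0,0],"grip": 0.058},
  {"offset": [0.48,-0.44,0],"delta_rot": [0,0,0],"grip": 0.058},
])

```text
t: 16.2
tool_pos: [0.4727, -0.0722, 0.2337]
orientation: [0.002, 1.0, 0.001, 0.001]
force: [0.6, 0.0, -0.0]
gripper_width: 0.0577
grasp_force: 0.0
```

Emit:
apply_moves([
  {"offset": [0,0,0],"delta_rot": [0,0,0],"grip": 0.058},
  {"offset": [0,0,0],"delta_rot": [0,0,0],"grip": 0.058},
  {"offset": [0,0,0],"delta_rot": [0,0,0],"grip": 0.058},
  {"offset": [0,0,0],"delta_rot": [0,0,0],"grip": 0.058},
  {"offset": [0,0,0],"delta_rot": [0,0,0],"grip": 0.058},
])

```text
t: 16.7
tool_pos: [0.4741, -0.0701, 0.2327]
orientation: [-0.001, 1.0, -0.0, -0.0]
force: [0.9, -0.3, 0.6]
gripper_width: 0.058
grasp_force: 0.0
```

```bash
python3 g.py 0 .614 -.142 .2;  python3 - <<'E'
from h import *
np.set_printoptions(precision=4,suppress=True)
for n in('top','wrist'):
  t=cam(n); P=wmap(t); cv2.imwrite(f'pics/{n}5.png',t['pixels']); print(n)
  m=(t['depth']>0)&(abs(P[...,0]-.618)<.055)
  for y in(.058,-.142):
    k=m&(abs(P[...,1]-y)<.05)
    q=P[k&(P[...,2]>.06)&(P[...,2]<.11)]; print('pan',len(q),np.median(q,0) if len(q) else '')
    q=P[k&(P[...,2]>.145)&(P[...,2]<.2)]; 
    if len(q): print('bar',len(q),cv2.minAreaRect(q[:,:2].astype(np.float32)),np.percentile(q[:,2],[50,95]))
E
```

```text
t 16.7 pos [ 0.4741 -0.0701  0.2327] w 0.058038096957300396 F [ 0.8605 -0.3337  0.6244] gf 0.0 q [-0.586   0.0644  0.6791  1.8889 -0.0427  1.2033  1.6794]
rot [-0.0005 -0.0005  0.0011]
[ 0.614 -0.142  0.2  ] [-0.1398 -0.0721  0.0327]
top
pan 1364 [0.6122 0.0551 0.101 ]
bar 436 ((0.6120558381080627, 0.059685297310352325), (0.032469455152750015, 0.053223542869091034), 1.0347145795822144) [0.152 0.19 ]
pan 0 
wrist
pan 1688 [0.5906 0.0777 0.1001]
bar 1 ((0.597782552242279, 0.07592718303203583), (0.0, 0.0), 0.0) [0.145 0.145]
pan 2482 [ 0.5972 -0.1151  0.0702]
bar 283 ((0.6119552254676819, -0.13043080270290375), (0.009615612216293812, 0.02188343182206154), 2.562532663345337) [0.1567 0.1588]
```

View pics/wrist5.png

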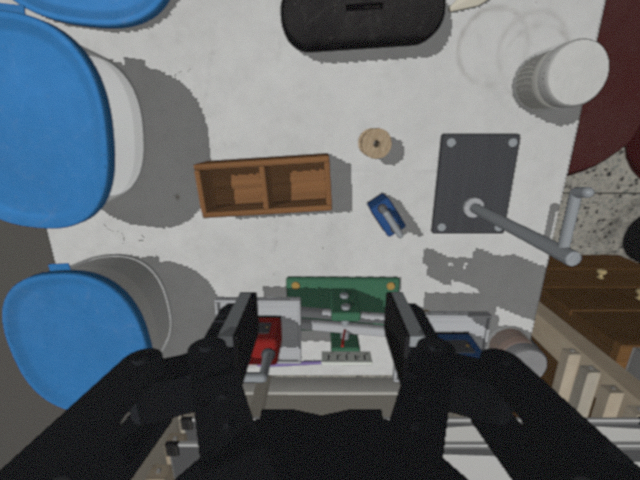

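The wrist view shows red on the right pan at (268,340), which is down (face z = 0.070). Blue stands on the left pan at (460,343), which is up (0.101). Red is the heavier, so I'm going back for it.

To row units: -0.14 m / 0.25 = -0.56, -0.11 m / 0.25 = -0.44.

Emit:
apply_moves([
  {"offset": [-0.14,-0.08,0],"delta_rot": [0,0,0],"grip": 0.058},
  {"offset": [-0.3,-0.16,0],"delta_rot": [0,0,0],"grip": 0.058},
  {"offset": [-0.44,-0.24,0],"delta_rot": [0,0,0],"grip": 0.058},
  {"offset": [-0.56,-0.288,0.04],"delta_rot": [0,0,0],"grip": 0.058},
  {"offset": [-0.56,-0.288,0.12],"delta_rot": [0,0,0],"grip": 0.058},
])

```text
t: 17.3
tool_pos: [0.6182, -0.1447, 0.2029]
orientation: [0.0, 1.0, -0.002, 0.002]
force: [-0.1, 1.1, -0.7]
gripper_width: 0.0581
grasp_force: 0.0
```

To row units: 0.03 m / 0.25 = 0.12, 0.02 m / 0.25 = 0.08.

Emit:
apply_moves([
  {"offset": [0,0,0.04],"delta_rot": [0,0,0],"grip": 0.058},
  {"offset": [0,0,0.08],"delta_rot": [0,0,0],"grip": 0.058},
  {"offset": [0,0,0.12],"delta_rot": [0,0,0],"grip": 0.058},
  {"offset": [0,0,0.12],"delta_rot": [0,0,0],"grip": 0.058},
])

```text
t: 17.7
tool_pos: [0.6127, -0.1415, 0.1718]
orientation: [-0.0, 1.0, 0.001, -0.001]
force: [-0.2, 0.1, -0.5]
gripper_width: 0.058
grasp_force: 0.0
```

```bash
python3 g.py 0 .614 -.142 .1045;  python3 - <<'E'
from h import *
np.set_printoptions(precision=4,suppress=True)
for n in('wrist',):
  t=cam(n); P=wmap(t)
  m=(t['depth']>0)&(abs(P[...,0]-.618)<.055)
  for y in(.058,-.142):
    k=m&(abs(P[...,1]-y)<.03)
    q=P[k&(P[...,2]>.145)&(P[...,2]<.17)]; 
    if len(q): print('bar',len(q),cv2.minAreaRect(q[:,:2].astype(np.float32)),np.percentile(q[:,2],[50,95]),q.min(0),q.max(0))
E
```

```text
t 17.7 pos [ 0.6127 -0.1415  0.1718] w 0.05804054605444763 F [-0.1929  0.1251 -0.4638] gf 0.0 q [-0.3398  0.4573  0.6886  1.6286 -0.3102  1.17    1.9928]
rot [ 0.0011 -0.0019  0.0007]
[ 0.614  -0.142   0.1045] [-0.0014 -0.0005  0.0673]
bar 2225 ((0.6138558983802795, 0.04756768047809601), (0.03227315470576286, 0.03149819374084473), 0.5628904104232788) [0.1495 0.1658] [0.5978 0.0317 0.145 ] [0.6301 0.0633 0.1699]
bar 1089 ((0.6119678616523743, -0.14207673072814941), (0.04434774070978165, 0.009003600105643272), 89.87322235107422) [0.1573 0.1589] [ 0.6074 -0.1643  0.145 ] [ 0.6165 -0.1199  0.1599]
```

Bar at (0.612, −0.142). Descending.

Emit:
apply_moves([
  {"offset": [0,0,0.048],"delta_rot": [0,0,0],"grip": 0.058},
  {"offset": [0,0,0.104],"delta_rot": [0,0,0],"grip": 0.058},
  {"offset": [0,0,0.16],"delta_rot": [0,0,0],"grip": 0.058},
  {"offset": [0,0,0.216],"delta_rot": [0,0,0],"grip": 0.058},
  {"offset": [0,0,0.268],"delta_rot": [0,0,0],"grip": 0.058},
])

```text
t: 18.25
tool_pos: [0.6133, -0.1422, 0.1041]
orientation: [-0.0, 1.0, 0.0, -0.001]
force: [0.8, -0.6, -0.6]
gripper_width: 0.0581
grasp_force: 0.0
```

Emit:
apply_moves([
  {"offset": [0,0,0],"delta_rot": [0,0,0],"grip": 0.058},
  {"offset": [0,0,0],"delta_rot": [0,0,0],"grip": 0.036},
  {"offset": [0,0,0],"delta_rot": [0,0,0],"grip": 0.036},
  {"offset": [0,0,0],"delta_rot": [0,0,0],"grip": 0.036},
  {"offset": [0,0,0],"delta_rot": [0,0,0],"grip": 0.036},
])

```text
t: 18.75
tool_pos: [0.6139, -0.1423, 0.1061]
orientation: [-0.0, 1.0, 0.0, 0.0]
force: [-1.3, 0.2, -1.0]
gripper_width: 0.0421
grasp_force: 60.9
```

```bash
python3 g.py 0 .57 -.08 .19 .40 0 .2
```

```text
t 18.75 pos [ 0.6139 -0.1423  0.1061] w 0.042109008941819896 F [-1.2656  0.246  -0.9615] gf 60.87512165307999 q [-0.3139  0.5207  0.6558  1.695  -0.3579  1.0485  2.0302]
rot [0.0002 0.0003 0.0004]
[ 0.57 -0.08  0.19] [ 0.0438  0.0624 -0.0839]
[0.4 0.  0.2] [ 0.2138  0.1424 -0.0939]
```

To row units: -0.028 m / 0.25 = -0.112, -0.022 m / 0.25 = -0.088.

Emit:
apply_moves([
  {"offset": [0,0,-0.02],"delta_rot": [0,0,0],"grip": 0.036},
  {"offset": [0,0,-0.04],"delta_rot": [0,0,0],"grip": 0.036},
  {"offset": [0,0,-0.064],"delta_rot": [0,0,0],"grip": 0.036},
  {"offset": [0,0,-0.088],"delta_rot": [0,0,0],"grip": 0.036},
  {"offset": [0,0,-0.112],"delta_rot": [0,0,0],"grip": 0.036},
])

```text
t: 19.25
tool_pos: [0.6138, -0.1423, 0.1346]
orientation: [-0.0, 1.0, 0.0, 0.0]
force: [-0.4, 0.8, -3.5]
gripper_width: 0.042
grasp_force: 61.2
```

To row units: -0.075 m / 0.25 = -0.3, -0.055 m / 0.25 = -0.22.

Emit:
apply_moves([
  {"offset": [0,0,-0.032],"delta_rot": [0,0,0],"grip": 0.036},
  {"offset": [0,0,-0.08],"delta_rot": [0,0,0],"grip": 0.036},
  {"offset": [0,0,-0.14],"delta_rot": [0,0,0],"grip": 0.036},
  {"offset": [0,0,-0.22],"delta_rot": [0,0,0],"grip": 0.036},
  {"offset": [0.04,0.02,-0.3],"delta_rot": [0,0,0],"grip": 0.036},
])

```text
t: 19.75
tool_pos: [0.6048, -0.1382, 0.2104]
orientation: [0.0, 1.0, -0.001, 0.001]
force: [0.4, 0.2, -5.1]
gripper_width: 0.0415
grasp_force: 61.7
```

```bash
python3 g.py 0 .40 0 .21
```

```text
t 19.75 pos [ 0.6048 -0.1382  0.2104] w 0.04147974504926133 F [ 0.3703  0.2021 -5.1024] gf 61.73444151878357 q [-0.3679  0.4073  0.7092  1.6061 -0.2764  1.2292  1.9639]
rot [-0.0015  0.0019 -0.0004]
[0.4  0.   0.21] [ 0.2049  0.1381 -0.0002]
```

To row units: 0.18 m / 0.25 = 0.72, 0.15 m / 0.25 = 0.6.

Emit:
apply_moves([
  {"offset": [0.12,0.08,0],"delta_rot": [0,0,0],"grip": 0.036},
  {"offset": [0.28,0.192,0],"delta_rot": [0,0,0],"grip": 0.036},
  {"offset": [0.44,0.3,0],"delta_rot": [0,0,0],"grip": 0.036},
  {"offset": [0.6,0.4,0],"delta_rot": [0,0,0],"grip": 0.036},
  {"offset": [0.72,0.48,0],"delta_rot": [0,0,0],"grip": 0.036},
])

```text
t: 20.25
tool_pos: [0.4209, -0.0168, 0.209]
orientation: [-0.0, 1.0, 0.001, -0.001]
force: [-0.5, 0.7, -5.6]
gripper_width: 0.0417
grasp_force: 62.2
```

```bash
python3 g.py 0 .40 0 .21 .40 .1125 .2
```

```text
t 20.25 pos [ 0.4209 -0.0168  0.209 ] w 0.04170481321863468 F [-0.4965  0.7145 -5.5977] gf 62.24262446165085 q [-0.758  -0.0617  0.6747  2.0357  0.0401  1.1557  1.4704]
rot [ 0.0017 -0.0015  0.    ]
[0.4  0.   0.21] [ 0.0209  0.0168 -0.0009]
[0.4    0.1125 0.2   ] [0.0209 0.1292 0.0093]
```

To row units: 0.128 m / 0.25 = 0.512, 0.1 m / 0.25 = 0.4.

Emit:
apply_moves([
  {"offset": [0.06,0.02,0],"delta_rot": [0,0,0],"grip": 0.036},
  {"offset": [0.092,0.12,0],"delta_rot": [0,0,0],"grip": 0.036},
  {"offset": [0.092,0.26,0],"delta_rot": [0,0,0],"grip": 0.036},
  {"offset": [0.092,0.4,0],"delta_rot": [0,0,0],"grip": 0.036},
  {"offset": [0.092,0.512,0],"delta_rot": [0,0,0],"grip": 0.036},
])

```text
t: 20.75
tool_pos: [0.4009, 0.1121, 0.2101]
orientation: [0.0, 1.0, 0.001, 0.001]
force: [0.2, -0.5, -5.0]
gripper_width: 0.0419
grasp_force: 62.5
```

To row units: 0.056 m / 0.25 = 0.224, 0.048 m / 0.25 = 0.192.

Emit:
apply_moves([
  {"offset": [0,0,0.048],"delta_rot": [0,0,0],"grip": 0.036},
  {"offset": [0,0,0.096],"delta_rot": [0,0,0],"grip": 0.036},
  {"offset": [0,0,0.144],"delta_rot": [0,0,0],"grip": 0.036},
  {"offset": [0,0,0.192],"delta_rot": [0,0,0],"grip": 0.036},
  {"offset": [0,0,0.224],"delta_rot": [0,0,0],"grip": 0.036},
])

```text
t: 21.25
tool_pos: [0.4001, 0.1094, 0.1516]
orientation: [0.001, 1.0, -0.0, -0.001]
force: [0.6, 0.3, -5.7]
gripper_width: 0.0417
grasp_force: 62.6
```

To row units: 0.005 m / 0.25 = 0.02.

Emit:
apply_moves([
  {"offset": [0,0,0.02],"delta_rot": [0,0,0],"grip": 0.036},
  {"offset": [0,0,0.02],"delta_rot": [0,0,0],"grip": 0.036},
])

```text
t: 21.45
tool_pos: [0.4003, 0.1101, 0.1472]
orientation: [0.0, 1.0, -0.0, -0.001]
force: [-0.6, -0.8, -6.2]
gripper_width: 0.042
grasp_force: 62.6
```

```bash
python3 g.py 0 .40 .1125 .147; python3 - <<'E'
from h import *
np.set_printoptions(precision=4,suppress=True)
t=cam('side');P=wmap(t);cv2.imwrite('pics/s6.png',cv2.resize(t['pixels'][180:360,260:500],(800,600),interpolation=cv2.INTER_CUBIC))
hs=cv2.cvtColor(t['pixels'],cv2.COLOR_BGR2HSV).astype(int)
k=((hs[...,0]<6)|(hs[...,0]>172))&(hs[...,1]>130)&(P[...,1]>.05)&(P[...,2]>.06)&(t['depth']>0); q=P[k]
print(len(q),np.percentile(q,[2,50,98],axis=0))
k=(t['depth']>0)&(abs(P[...,1]-.112)<.02)&(P[...,0]>.425)&(P[...,0]<.5)&(P[...,2]>.15)&(P[...,2]<.2);q=P[k];print(len(q))
for x in np.arange(.43,.49,.01):
  r=q[(q[:,0]>=x)&(q[:,0]<x+.01)]; print(x, r.min(0) if len(r) else '', r.max(0) if len(r) else '')
E
```

```text
t 21.45 pos [0.4003 0.1101 0.1472] w 0.04197823117303846 F [-0.554  -0.7807 -6.2021] gf 62.56124496459961 q [-0.8703  0.0135  0.5065  2.1281 -0.0075  1.0031  1.2106]
rot [-0.0008 -0.0013 -0.0004]
[0.4    0.1125 0.147 ] [0.0003 0.0024 0.0002]
472 [[0.3881 0.0959 0.1161]
 [0.4034 0.1377 0.1462]
 [0.4157 0.1412 0.1698]]
247
0.43 [0.4336 0.112  0.1669] [0.4394 0.119  0.1837]
0.44 [0.4404 0.1126 0.1656] [0.4496 0.1188 0.1791]
0.45 [0.4511 0.1098 0.165 ] [0.4586 0.1195 0.1736]
0.46 [0.4603 0.1118 0.1677] [0.4693 0.119  0.1729]
0.47000000000000003 [0.4709 0.1139 0.1523] [0.48   0.119  0.1736]
0.48000000000000004 [0.48   0.108  0.1501] [0.4892 0.1225 0.1826]
```

View pics/s6.png

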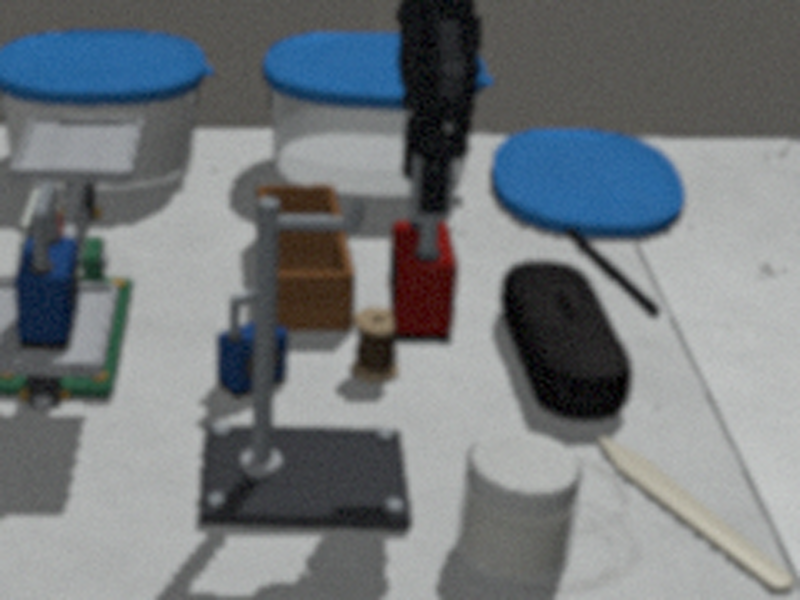

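Red hangs upright at (422,280) with its bail in line with the rod, whose lip is at (350,215). The body top is just below the rod underside. Blue still stands on the left pan at (48,290). Sliding onto the hook.

To row units: -0.024 m / 0.25 = -0.096, 0.003 m / 0.25 = 0.012.

Emit:
apply_moves([
  {"offset": [0,0.012,0],"delta_rot": [0,0,0],"grip": 0.036},
  {"offset": [-0.032,0.012,0],"delta_rot": [0,0,0],"grip": 0.036},
  {"offset": [-0.064,0.012,0],"delta_rot": [0,0,0],"grip": 0.036},
  {"offset": [-0.096,0.012,0],"delta_rot": [0,0,0],"grip": 0.036},
  {"offset": [-0.096,0.012,0],"delta_rot": [0,0,0],"grip": 0.036},
])

```text
t: 22.0
tool_pos: [0.4269, 0.1135, 0.1483]
orientation: [0.0, 1.0, -0.0, 0.001]
force: [-0.0, 0.5, -6.1]
gripper_width: 0.0419
grasp_force: 62.6
```

```bash
python3 g.py 0 .455 .113 .147
```

```text
t 22.0 pos [0.4269 0.1135 0.1483] w 0.04192256295283385 F [-0.0222  0.4975 -6.0853] gf 62.57666140794754 q [-0.8532  0.0687  0.5208  2.0771 -0.0393  1.0031  1.2578]
rot [-0.0002  0.0024 -0.0007]
[0.455 0.113 0.147] [-0.0281 -0.0005  0.0014]
```

No contact; continue.

Emit:
apply_moves([
  {"offset": [-0.028,-0.002,0],"delta_rot": [0,0,0],"grip": 0.036},
  {"offset": [-0.056,-0.002,0],"delta_rot": [0,0,0],"grip": 0.036},
  {"offset": [-0.084,-0.002,0],"delta_rot": [0,0,0],"grip": 0.036},
  {"offset": [-0.112,-0.002,0],"delta_rot": [0,0,0],"grip": 0.036},
  {"offset": [-0.112,-0.002,0],"delta_rot": [0,0,0],"grip": 0.036},
])

```text
t: 22.5
tool_pos: [0.4543, 0.1131, 0.1481]
orientation: [0.0, 1.0, -0.0, 0.001]
force: [0.9, -0.4, -6.1]
gripper_width: 0.0418
grasp_force: 62.6
```

```bash
python3 g.py 0 .455 .113 .131
```

```text
t 22.5 pos [0.4543 0.1131 0.1481] w 0.04182850526312694 F [ 0.8701 -0.4339 -6.0526] gf 62.567255795001984 q [-0.8255  0.1274  0.5336  2.0231 -0.0757  1.0084  1.3153]
rot [-0.0002  0.0017 -0.0003]
[0.455 0.113 0.131] [-0.0007 -0.0001  0.0171]
```

To row units: 0.015 m / 0.25 = 0.06, 0.013 m / 0.25 = 0.052.

Emit:
apply_moves([
  {"offset": [0,0,0.02],"delta_rot": [0,0,0],"grip": 0.036},
  {"offset": [0,0,0.04],"delta_rot": [0,0,0],"grip": 0.036},
  {"offset": [0,0,0.052],"delta_rot": [0,0,0],"grip": 0.036},
  {"offset": [0,0,0.06],"delta_rot": [0,0,0],"grip": 0.036},
  {"offset": [0,0,0.06],"delta_rot": [0,0,0],"grip": 0.036},
])

```text
t: 23.0
tool_pos: [0.4524, 0.113, 0.1325]
orientation: [-0.0, 1.0, -0.0, -0.0]
force: [-0.3, -0.5, -6.0]
gripper_width: 0.0422
grasp_force: 62.6
```

To row units: 0.001 m / 0.25 = 0.004.

Emit:
apply_moves([
  {"offset": [0,0,0.004],"delta_rot": [0,0,0],"grip": 0.036},
  {"offset": [0,0,0.004],"delta_rot": [0,0,0],"grip": 0.036},
])

```text
t: 23.2
tool_pos: [0.4528, 0.1131, 0.132]
orientation: [-0.0, 1.0, 0.0, 0.0]
force: [0.2, -0.6, -5.1]
gripper_width: 0.0418
grasp_force: 62.6
```

To row units: 0.0015 m / 0.25 = 0.006, 0.001 m / 0.25 = 0.004.

Emit:
apply_moves([
  {"offset": [0,0,0.004],"delta_rot": [0,0,0],"grip": 0.036},
  {"offset": [0,0,0.006],"delta_rot": [0,0,0],"grip": 0.036},
  {"offset": [0,0,0.006],"delta_rot": [0,0,0],"grip": 0.036},
])

```text
t: 23.5
tool_pos: [0.453, 0.1132, 0.1307]
orientation: [-0.0, 1.0, 0.0, 0.0]
force: [-0.0, 0.1, -3.8]
gripper_width: 0.0416
grasp_force: 62.8
```

To row units: 0.002 m / 0.25 = 0.008, 0.001 m / 0.25 = 0.004.

Emit:
apply_moves([
  {"offset": [0,0,0.004],"delta_rot": [0,0,0],"grip": 0.036},
  {"offset": [0,0,0.008],"delta_rot": [0,0,0],"grip": 0.036},
  {"offset": [0,0,0.008],"delta_rot": [0,0,0],"grip": 0.036},
])

```text
t: 23.8
tool_pos: [0.4531, 0.1132, 0.1301]
orientation: [0.0, 1.0, 0.001, 0.0]
force: [-4.5, -1.0, 8.9]
gripper_width: 0.0415
grasp_force: 64.1
```

```bash
python3 - <<'E'
from h import *
t=cam('side');cv2.imwrite('pics/s7.png',cv2.resize(t['pixels'][200:320,280:440],(800,600),interpolation=cv2.INTER_CUBIC))
E
```

```text
(no output)
```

View pics/s7.png

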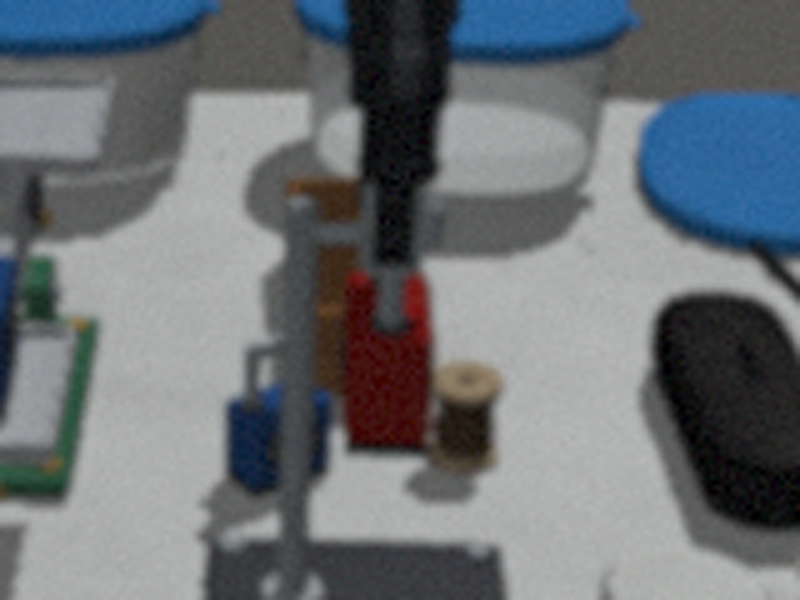

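The bar sits on the rod between the lip at (432,215) and the post at (300,230), with red upright below at (390,360). The force reversal to +8.9 N shows it is seated, so I'm releasing.

To row units: -0.001 m / 0.25 = -0.004.

Emit:
apply_moves([
  {"offset": [0,0,-0.004],"delta_rot": [0,0,0],"grip": 0.042},
  {"offset": [0,0,-0.004],"delta_rot": [0,0,0],"grip": 0.05},
  {"offset": [0,0,-0.004],"delta_rot": [0,0,0],"grip": 0.06},
  {"offset": [0,0,-0.004],"delta_rot": [0,0,0],"grip": 0.062},
  {"offset": [0,0,-0.004],"delta_rot": [0,0,0],"grip": 0.062},
])

```text
t: 24.35
tool_pos: [0.453, 0.1131, 0.1294]
orientation: [-0.0, 1.0, 0.0, 0.0]
force: [-0.4, 0.7, -0.1]
gripper_width: 0.0623
grasp_force: 0.0
```

To row units: -0.14 m / 0.25 = -0.56, -0.1 m / 0.25 = -0.4.

Emit:
apply_moves([
  {"offset": [0,0,-0.04],"delta_rot": [0,0,0],"grip": 0.062},
  {"offset": [0,0,-0.12],"delta_rot": [0,0,0],"grip": 0.062},
  {"offset": [0,0,-0.24],"delta_rot": [0,0,0],"grip": 0.062},
  {"offset": [0,0,-0.4],"delta_rot": [0,0,0],"grip": 0.062},
  {"offset": [0,0,-0.56],"delta_rot": [0,0,0],"grip": 0.062},
])

```text
t: 24.85
tool_pos: [0.4525, 0.1127, 0.2714]
orientation: [0.0, 1.0, 0.0, 0.0]
force: [0.5, 0.7, -0.1]
gripper_width: 0.0621
grasp_force: 0.0
```

Emit:
apply_moves([
  {"offset": [0,0,0],"delta_rot": [0,0,0],"grip": 0.062},
  {"offset": [0,0,0],"delta_rot": [0,0,0],"grip": 0.062},
  {"offset": [0,0,0],"delta_rot": [0,0,0],"grip": 0.062},
  {"offset": [0,0,0],"delta_rot": [0,0,0],"grip": 0.062},
  {"offset": [0,0,0],"delta_rot": [0,0,0],"grip": 0.062},
])

```text
t: 25.35
tool_pos: [0.4521, 0.1128, 0.2684]
orientation: [-0.0, 1.0, -0.001, -0.001]
force: [0.1, 0.1, -0.1]
gripper_width: 0.062
grasp_force: 0.0
```

Emit:
apply_moves([
  {"offset": [0,0,0],"delta_rot": [0,0,0],"grip": 0.062},
  {"offset": [0,0,0],"delta_rot": [0,0,0],"grip": 0.062},
  {"offset": [0,0,0],"delta_rot": [0,0,0],"grip": 0.062},
  {"offset": [0,0,0],"delta_rot": [0,0,0],"grip": 0.062},
  {"offset": [0,0,0],"delta_rot": [0,0,0],"grip": 0.062},
])

```text
t: 25.85
tool_pos: [0.4528, 0.1131, 0.2694]
orientation: [-0.0, 1.0, 0.0, 0.0]
force: [0.1, 0.2, 0.3]
gripper_width: 0.0622
grasp_force: 0.0
```

```bash
python3 - <<'E'
from h import *
np.set_printoptions(precision=4,suppress=True)
def red(t):
    P=wmap(t); hs=cv2.cvtColor(t['pixels'],cv2.COLOR_BGR2HSV).astype(int)
    k=((hs[...,0]<6)|(hs[...,0]>172))&(hs[...,1]>130)&(P[...,1]>.05)&(P[...,1]<.2)&(P[...,2]>.06)&(t['depth']>0); return P[k]
for i in range(3):
    q=red(cam('side')); print(len(q),np.percentile(q,[2,50,98],axis=0).ravel())
t=cam('wrist');P=wmap(t)
for nm,y in(('blue',.058),('red',None)):
    if y: q=P[(t['depth']>0)&(abs(P[...,0]-.615)<.03)&(abs(P[...,1]-y)<.03)&(P[...,2]>.125)&(P[...,2]<.2)]
    else: q=P[(t['depth']>0)&(abs(P[...,0]-.455)<.03)&(abs(P[...,1]-.113)<.03)&(P[...,2]>.17)&(P[...,2]<.2)]
    if len(q): print(nm,len(q),cv2.minAreaRect(q[:,:2].astype(np.float32)),np.percentile(q[:,2],[5,50,98]))
s=cam('side');cv2.imwrite('pics/s8.png',cv2.resize(s['pixels'][180:360,200:440],(800,600),interpolation=cv2.INTER_CUBIC))
E
```

```text
457 [0.441  0.0937 0.0999 0.4557 0.1395 0.1297 0.4684 0.1429 0.1439]
463 [0.4406 0.0944 0.0999 0.4556 0.1393 0.1301 0.4684 0.1424 0.3366]
460 [0.4411 0.0942 0.0992 0.456  0.1394 0.1298 0.4684 0.1433 0.1435]
blue 646 ((0.6130640506744385, 0.05984912067651749), (0.009710503742098808, 0.044623009860515594), 1.8925888538360596) [0.1287 0.1546 0.1593]
red 1105 ((0.45895498991012573, 0.11087734997272491), (0.0421566516160965, 0.04478217661380768), 51.7103271484375) [0.1723 0.1811 0.1844]
```

View pics/s8.png

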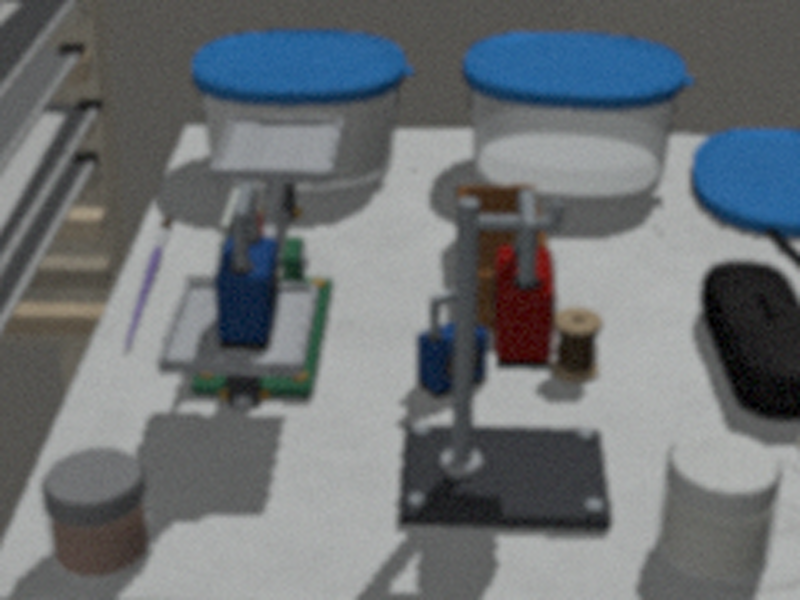

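Red hangs upright and still on the hook at (525,290), blue stands on the left pan at (247,290), and the jars and spool look unmoved. Handing in.

```bash
python3 -c "
from station import order
print(order.sign_off())"
```

```text
the job is handed in; nothing more can be done
None
```

The balance went down on the red side, so red hangs by its handle on the hook and blue stands on the left pan; I handed the job in at about 26 s (no verdict came back), and the jars and spool look unmoved in the last picture.

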